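# Free the jammed bearing block of a gear pump

## Robot

A 7-joint arm with a two-finger parallel gripper is mounted at the origin on the work surface. World frame = base frame: x ahead of the robot, y to its left, z up, the work surface at z = 0. Lengths are in m, angles in rad, forces in N, time in s.
With the tool pointing down it reaches from about 0.35 to 0.9 m from the base axis. Payload 7.2 kg.
Tool frame: the origin (TCP) lies on the centre line of the jaws, within the pads' length; the fingertips stand 19 mm ahead of it and the grasp point (between the pads) is the TCP; x points along the fingers, y is the direction in which the jaws open and shut, and the axes are right-handed (so a half turn about x gives the same grasp; the last joint's range is limited). The gripper opens to 85 mm and grips with 20 to 120 N. Pads are 22 mm wide; open, the fingers measure 114 mm over their backs; the gripper's body (76 mm by 85 mm) begins 54 mm behind the grasp point. The pads swing forward as they close: fully open they stand 13 mm farther back than shut.
Start: joints at [1.225, 0.411, -0.013, 1.596, 0.006, 1.134, -0.082], TCP at [0.171, -0.601, 0.25] pointing down, gripper open.
Joint ranges: [-2.95, 2.95], [-0.29, 1.99], [-1.47, 1.44], [0.14, 2.54], [-1.03, 4.17], [0.13, 1.85], [-2.86, 2.86]. Speed limits (rad/s): [2.39, 2.39, 3.01, 3.01, 3.14, 3.14, 3.14].

## Interface

Orientations are given as a unit quaternion [w, x, y, z].
In Python, from bench import bot gives the robot as it stands.
- The arm moves only by the tool send_rows, never from a script. Its argument "increments" is a list of rows, each an object with "dp": the shift along the tool's x, y, z in mm, a list of three; "roll": the turn about the tool's x in degrees; "fingers": the opening, from 0 (shut) to 1 (fully open). A call has 1 to 12 rows; each row is the pose to reach, as a shift and turn from the pose commanded when the call began, along the tool's axes at that moment; what a row does not reach only later rows make up. A row lasts 1/12 s, in which the tool goes at most 41.7 mm and 7.16 degrees, less where a joint would pass 70% of its speed; a pose out of reach is approached as far as the arm can. A call with a gripper value outside its range is refused whole. The fingers move at their own pace and stop on an object; "grip_force" is the grip in N (left out, the last holds). Time passes only in rows, so rows that repeat a pose let the fingers close. It gives the time, the measured TCP pose, the force and the opening at its end, in the units of the state.
- bot.read_state(): the state, without advancing time (a new reading comes with each control period).
- bot.grab_frame(name): name is "scene" or "top" or "wrist"; returns a dict with "pixels" (400x640x3 uint8, red, green, blue), "fx", "fy", "cx", "cy" (pixels), "world_from_camera" (4x4, takes a point from camera to world coordinates). Camera axes: x right, y down, z forward; pixel columns grow to the right and rows downward; lengths in m; the calibration is good to about 2 mm. A picture is of the moment at which its call begins. There is no depth.
- bot.close_job(): hands the job in, once; it reports no verdict.
The state is a dict: "time": time; "joint_positions": joint angles; "joint_velocities": joint speeds; "effort": joint torques, N m; "eef_pos": TCP position; "orientation": TCP orientation; "wrist_force": force on the tool from outside, world axes, zero at the start; "moment": the same for the moment, N m; "grip_width": opening from 0.0 (shut) to 1.0 (fully open).
Only numpy, scipy, OpenCV 4.12 (cv2) and the standard library are available. Lean on these libraries where they do the work, as an engineer would, in place of code of your own. Each camera call takes 0.05 s, during which the arm holds its last target. There are 200 camera calls.

## Task

The bench magnifier hangs over the gear pump: swing it by its black knob well aside, at least 15 cm off the pump, and leave it standing there. Then take the bearing block that is jammed in the top of the pump body and rock it end to end, about four degrees each way and several times, easing it up a little with every rock until it frees; the pump is not clamped, so a straight pull would only lift it, and it must stay sitting on the bench where it is. Finish while still holding the block in the gripper, level and just clear over its bore (about a centimetre), touching nothing but the gripper, with everything else on the bench left alone.

Things in the scene. Friction and masses are not known exactly. Their poses are not given: they have to be found in the camera images.
- pump: aluminium gear pump body standing loose on its mounting flange, about 1.9 kg: flange 152 x 92 x 14 mm at the bottom, body 112 (x) x 76 (y) mm, flat top face 70 mm above its underside. Origin at the centre of the underside; own x runs along the long side of the bore, z up. It lifts off the bench at a pull of about 18 N and must stay down.
- bore_mouth (a point): centre of the mouth of the long rounded bore in the pump's top face (70 mm above the bench), axes like the pump's. The bore is 84.6 x 46.8 mm, its floor 24 mm below the mouth.
- bearing_block: block with rounded ends jammed in the bore: 81 (own x) x 46 (own y) x 42 mm tall, 0.36 kg; the long sides are flat over their middle 35 mm, 46 mm apart; two round journal holes in the top. Origin at the centre of the underside, axes like the pump's. At the start it sits 13 to 17 mm deep. The bore's long walls grip it near its foot: some 30 N against a straight pull, more than the pump weighs.
- block_top (a point): centre of the block's top, 42 mm above its origin, 25 to 29 mm proud of the pump's face at the start. The block's ends have 1.8 mm of play: it rocks about its own y axis (one end up, the other down) by up to 7 degrees each way. Rocking takes about 0.6 N m (grip the long sides with 60 N or more); while it moves, a light lift brings it up. Raise it 1 to 2.5 mm per swing, not more.
- lens (a point): centre of the magnifier's round glass, which hangs over the pump at the start. The white ring head around it is 124 mm across, from 194 to 220 mm above the bench.
- knob (a point): middle of the upright round black knob on the magnifier's arm, next to the head: 18 mm in diameter, from 226 to 262 mm above the bench, on a white neck whose top is at 219 mm; 175 mm from the post's axis. Grip it from above.
- post (a point): axis of the magnifier's upright post, 196 mm above the bench; the arm turns about it in the horizontal plane. The lens is 256 mm from it, the knob between them on the same line. The post stands on a fixed round foot 170 mm across.
- magnifier_arm (a joint): angle of the magnifier's arm about its post, rad, positive counter-clockwise seen from above, free between -1.7 and 1.7; near 0 (within 0.1) at the start, with the lens over the pump. Negative values bring the lens towards the robot's left side. The joint is stiff (0.6 N m, about 3.5 N at the knob) and stays where it is left.
- spare_block: a second bearing block like the jammed one (81 x 46 x 42 mm), standing free on the bench beside the pump; leave it alone. Origin at the centre of its underside.
- drive_gear: steel gear on its shaft, 47 mm across and 107 mm tall, standing on end near the pump; leave it alone. Origin at the centre of its underside.
- end_cover: flat aluminium pump cover, 112 x 76 x 18 mm, lying on the bench; leave it alone. Origin at the centre of its underside.
- bush_a: steel bush, 42 mm outside, 30 mm tall, open end up; leave it alone. Origin at the centre of its underside.
- bush_b: steel bush, 50 mm outside, 40 mm tall, open end up; leave it alone. Origin at the centre of its underside.
- mallet: hammer lying on the bench at the robot's left; leave it alone.
- wrench: spanner lying on the bench at the robot's left; leave it alone.
- caliper: steel caliper, 210 mm long, lying flat on the bench at the robot's right; leave it alone.
There are look-alikes about, which are no part of the job. Leave any red look-alike of the bearing_block alone.

How it is judged:
On the way, in this order (a step that is already met when the one before it is completed fails the run):
1. the magnifier stands at least 150 mm off the pump, the block still in its bore (horizontal distance between lens and bore_mouth above 0.15 m and velocity of joint magnifier_arm between -0.05 and 0.05 rad/s and z of bearing_block in the frame of bore_mouth below 0 m), for 0.2 s.
2. the block leans over by 2.3 degrees or more in its bore (angle between bearing_block's own z axis and vertical above 0.04 rad and z of bearing_block in the frame of bore_mouth below 0 m), for 0.02 s.
3. it comes back upright in its bore (angle between bearing_block's own z axis and vertical below 0.03 rad and z of bearing_block in the frame of bore_mouth below 0 m).
4. it leans again (all of step 2), for 0.02 s.
At the end, for the whole second after the job is handed in: the gripper holds the block still and level (0.1 rad), underside 2 to 25 mm above the bore mouth, within 15 mm of its centre, not touching the pump; the pump sits flat within 40 mm of its start; the lens rests over 150 mm (horizontally) from the bore centre (z of bearing_block in the frame of bore_mouth between 0.002 and 0.025 m and horizontal distance between bearing_block and bore_mouth below 0.015 m and angle between bearing_block's own z axis and vertical below 0.1 rad and contact force between bearing_block and the fingers above 2 N and contact force between bearing_block and pump below 0.05 N and linear speed of bearing_block below 0.03 m/s and height (world z) of pump below 0.004 m and angle between pump's own z axis and vertical below 0.03 rad and distance of pump from where it was at the start of the episode below 0.04 m and horizontal distance between lens and bore_mouth above 0.15 m and velocity of joint magnifier_arm between -0.05 and 0.05 rad/s); the arm keeps its last pose, push and grip.
It fails at once if the pump is lifted more than 8 mm off the bench, tipped more than 0.08 rad or shoved more than 40 mm (height (world z) of pump above 0.008 m or angle between pump's own z axis and vertical above 0.08 rad or distance of pump from where it was at the start of the episode above 0.04 m).
It fails at once if one of the other things on the bench is moved more than 30 mm (distance of any of spare_block, drive_gear, end_cover, bush_a, bush_b, mallet, wrench, caliper from where it was at the start of the episode above 0.03 m).
It also fails if it takes over 64 s, if anything falls off the work surface, if the arm or the gripper's body presses on something with over 40 N, if the wrist force passes 120 N, or if a joint passes its speed limit or range.

## Working session

There is one attempt and no reset: what is moved stays moved. The work goes in short steps, Python scripts to look and compute and a tool call to move; the robot and the scene stay as the last step left them, time stands still between calls to the robot, and variables do not carry over. Pictures are saved under pics/ and viewed, about 8 in all and at most 12, crops included, and the job is handed in when it is done.

Besides the shell and the picture viewer there is one more tool, called after ">>>" as a command line: name --argument value ..., lists and objects as JSON in quotes. send_rows: Moves the arm, as the interface text tells. Its arguments: {"type":"object","properties":{"increments":{"type":"array"},"grip_force":{"type":"number"}},"required":["increments"]}

```bash
ls; mkdir -p pics
cat > h.py <<'E'
import numpy as np, cv2
from bench import bot
def grab(n,f):
    d=bot.grab_frame(n); cv2.imwrite(f,d["pixels"][:,:,::-1]); np.savez(f+'.npz',**{k:np.array(v) for k,v in d.items()}); return d
def load(f): return dict(np.load(f+'.npz'))
def ray(d,u,v):
    T=np.array(d["world_from_camera"]); r=T[:3,:3]@np.array([(u-d["cx"])/d["fx"],(v-d["cy"])/d["fy"],1]); return T[:3,3],r
def onz(d,u,v,z):
    o,r=ray(d,u,v); return o+r*(z-o[2])/r[2]
def proj(d,p):
    T=np.linalg.inv(np.array(d["world_from_camera"])); c=T[:3,:3]@np.array(p)+T[:3,3]; return c[0]/c[2]*d["fx"]+d["cx"],c[1]/c[2]*d["fy"]+d["cy"]
def axes(q):
    from scipy.spatial.transform import Rotation as R
    return R.from_quat(q,scalar_first=True).as_matrix()
E
python3 - <<'E'
from h import *
for n in("scene","top"):
    d=grab(n,f"pics/{n}0.png"); print(n,np.round(d["world_from_camera"],3).tolist(),d["fx"])
s=bot.read_state(); print(s); print(np.round(axes(s["orientation"]),3))
E
```

```text
pics
scene [[0.835, 0.374, -0.403, 1.11], [0.55, -0.571, 0.609, -0.838], [-0.002, -0.73, -0.683, 1.109], [0.0, 0.0, 0.0, 1.0]] 508.323117158376
top [[-0.022, -0.996, 0.083, 0.452], [-1.0, 0.023, 0.003, -0.0], [-0.005, -0.083, -0.997, 1.619], [0.0, 0.0, 0.0, 1.0]] 424.89300785029667
{'time': 0.1, 'joint_positions': array([ 1.2247778 ,  0.41183294, -0.01273757,  1.59696826,  0.00555709,
        1.13429946, -0.08221228]), 'joint_velocities': array([-0.00054929,  0.00022577, -0.00048237, -0.00271288,  0.00221271,
        0.00203919,  0.00162557]), 'effort': array([ 3.68705951e-03, -6.01827049e+01,  6.84800036e-01, -3.00087476e+01,
        1.41190767e-02,  6.38459998e-03,  3.29918339e-05]), 'eef_pos': array([ 0.17128669, -0.60062853,  0.24952564]), 'orientation': array([-0.09740117, -0.70020323, -0.09842704,  0.70038601]), 'wrist_force': array([-0.45500419,  0.09149632,  0.42930814]), 'moment': array([-0.00648064,  0.05610254,  0.01240639]), 'grip_width': 0.99421200930037}
[[-0.     0.274 -0.962]
 [ 0.001 -0.962 -0.274]
 [-1.    -0.001  0.   ]]
```

View pics/top0.png

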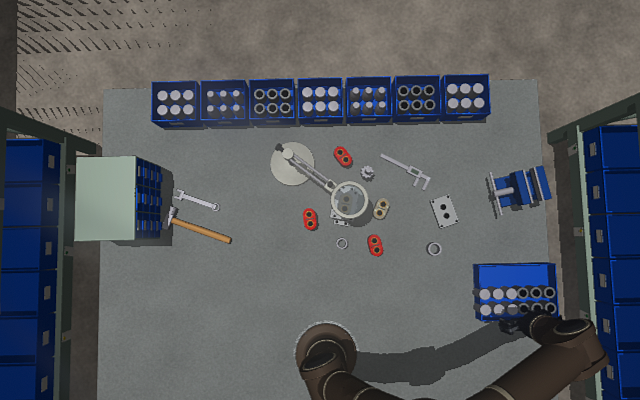

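View pics/scene0.png

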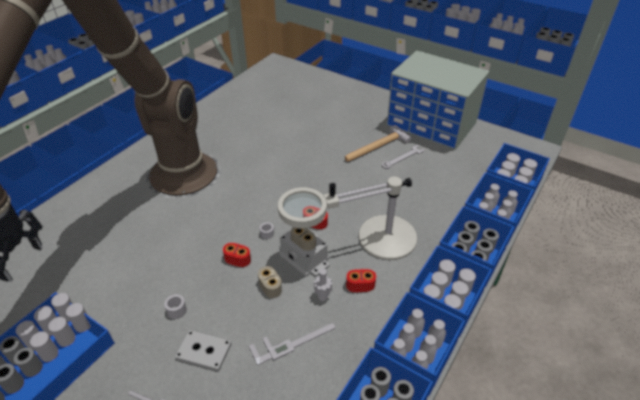

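Run:
```python
from h import *
t=cv2.imread("pics/top0.png")[130:270,260:460]
s=cv2.imread("pics/scene0.png")[165:305,240:440]
cv2.imwrite("pics/c0.png",np.vstack([cv2.resize(t,None,fx=4,fy=4,interpolation=2)])); cv2.imwrite("pics/c1.png",cv2.resize(s,None,fx=4,fy=4,interpolation=2))
d=load("pics/top0.png")
for n,u,v,z in[("postfoot",292,164,0),("lens",349.5,202,.207),("knob",331,185,.262),("posttop",289,154,.25)]: print(n,np.round(onz(d,u,v,z),3))
```

```text
postfoot [0.712 0.113 0.   ]
lens [ 0.546 -0.09   0.207]
knob [ 0.599 -0.029  0.262]
posttop [0.705 0.105 0.25 ]
```

View pics/c0.png

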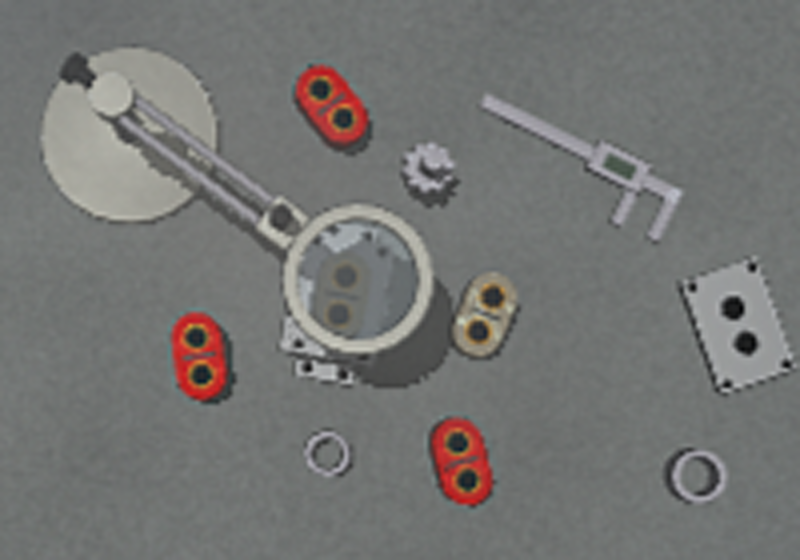

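View pics/c1.png

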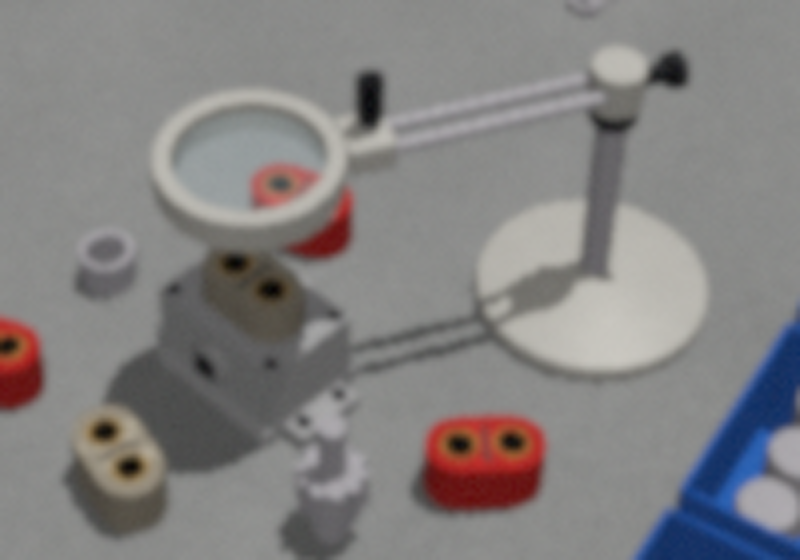

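```bash
cat >> h.py <<'E'
def tri(l):
    A=np.zeros((3,3));b=np.zeros(3)
    for d,u,v in l:
        o,r=ray(d,u,v);r=r/np.linalg.norm(r);P=np.eye(3)-np.outer(r,r);A+=P;b+=P@o
    return np.linalg.solve(A,b)
E
python3 - <<'E'
from h import *
t=load("pics/top0.png");s=load("pics/scene0.png")
T=lambda x,y:(t,260+x/4-.4,130+y/4-.4); S=lambda x,y:(s,240+x/4-.4,165+y/4-.4)
p=lambda n,v:print(n,np.round(v,4))
p("knobtop",tri([T(281,216),S(370,74)]));p("knob@262",onz(*T(281,216),.255));p("knob scene@244",onz(*S(369,98),.244))
p("lens",tri([T(358,279),S(250,163)]));p("post foot",onz(*T(129,134),.005));p("lens@.22",onz(*T(358,279),.215))
a=onz(*T(345,276),.097);b=onz(*T(338,316),.097);p("holes",[a,b]);p("mid",(a+b)/2);p("yaw",np.degrees(np.arctan2(*(a-b)[[1,0]])))
a=onz(*S(235,262),.097);b=onz(*S(271,288),.097);p("holes s",[a,b]);p("mid",(a+b)/2);p("yaw",np.degrees(np.arctan2(*(b-a)[[1,0]])))
p("gear",onz(*T(429,168),.05));p("spare",onz(*T(486,313),.042))
E
```

```text
knobtop [ 0.6044 -0.0246  0.2636]
knob@262 [ 0.604  -0.0257  0.255 ]
knob scene@244 [ 0.6057 -0.0243  0.244 ]
lens [ 0.5558 -0.0883  0.2119]
post foot [0.7143 0.1135 0.005 ]
lens@.22 [ 0.5546 -0.0889  0.215 ]
holes [[ 0.5662 -0.0848  0.097 ]
 [ 0.5304 -0.0775  0.097 ]]
mid [ 0.5483 -0.0811  0.097 ]
yaw -11.4375
holes s [[ 0.533  -0.0769  0.097 ]
 [ 0.5671 -0.0833  0.097 ]]
mid [ 0.55   -0.0801  0.097 ]
yaw -10.5374
gear [ 0.6686 -0.1682  0.05  ]
spare [ 0.5329 -0.2177  0.042 ]
```

>>> send_rows --increments '[{"dp": [-40, -10, -15], "roll": 0, "fingers": 1}, {"dp": [-80, -30, -40], "roll": 0, "fingers": 1}, {"dp": [-80, -50, -70], "roll": -5, "fingers": 1}, {"dp": [-80, -70, -95], "roll": -10, "fingers": 1}, {"dp": [-80, -90, -120], "roll": -15, "fingers": 1}, {"dp": [-80, -110, -148], "roll": -20, "fingers": 1}, {"dp": [-80, -132, -175], "roll": -25, "fingers": 1}, {"dp": [-80, -154, -203], "roll": -30, "fingers": 1}, {"dp": [-80, -176, -232], "roll": -36, "fingers": 1}, {"dp": [-80, -198, -262], "roll": -36, "fingers": 1}, {"dp": [-80, -220, -290], "roll": -36, "fingers": 1}, {"dp": [-80, -240, -317], "roll": -36, "fingers": 1}]'

```text
time: 1.1
eef_pos: [0.4111, -0.2813, 0.3302]
orientation: [-0.31, -0.636, -0.31, 0.636]
wrist_force: [0.5, -0.5, 0.3]
grip_width: 0.995
```

```bash
cat > st.py <<'E'
from h import *
import sys
s=bot.read_state();M=axes(s["orientation"]);p=s["eef_pos"]
print(round(s["time"],2),np.round(p,4),"x",np.round(M[:,0],3),"yaw_y",np.round(np.degrees(np.arctan2(M[1,1],M[0,1])),1),"F",np.round(s["wrist_force"],1),"M",np.round(s["moment"],2),"g",round(s["grip_width"],3))
if len(sys.argv)>3: print("dp",np.round(1000*M.T@(np.array([float(a) for a in sys.argv[1:4]])-p),1))
E
python3 st.py .605 -.025 .33
```

```text
1.1 [ 0.4111 -0.2813  0.3302] x [-0.  0. -1.] yaw_y -38.1 F [ 0.5 -0.5  0.3] M [-0.03 -0.05 -0.02] g 0.995
dp [ 2.000e-01 -5.300e+00 -3.214e+02]
```

>>> send_rows --increments '[{"dp": [0, 0, -35], "roll": 0, "fingers": 1}, {"dp": [0, -1, -70], "roll": 0, "fingers": 1}, {"dp": [0, -2, -105], "roll": 0, "fingers": 1}, {"dp": [0, -3, -140], "roll": 0, "fingers": 1}, {"dp": [0, -4, -175], "roll": 0, "fingers": 1}, {"dp": [0, -5, -210], "roll": 0, "fingers": 1}, {"dp": [0, -5, -245], "roll": 0, "fingers": 1}, {"dp": [0, -5, -275], "roll": 0, "fingers": 1}, {"dp": [0, -5, -300], "roll": 0, "fingers": 1}, {"dp": [0, -5, -315], "roll": 0, "fingers": 1}, {"dp": [0, -5, -321], "roll": 0, "fingers": 1}, {"dp": [0, -5, -321], "roll": 0, "fingers": 1}]'

```text
time: 2.1
eef_pos: [0.6046, -0.0267, 0.3297]
orientation: [-0.31, -0.635, -0.31, 0.636]
wrist_force: [-0.2, 0.2, 0.2]
grip_width: 1.001
```

```bash
python3 - <<'E'
from h import *
d=grab("wrist","pics/w0.png")
T=np.array(d["world_from_camera"]);print(np.round(T,3),d["fx"])
E
python3 st.py .605 -.025 .25
```

```text
[[ 0.788 -0.589 -0.179  0.649]
 [-0.616 -0.754 -0.228  0.032]
 [-0.     0.29  -0.957  0.454]
 [ 0.     0.     0.     1.   ]] 300.10187057911116
2.15 [ 0.6042 -0.0282  0.3299] x [-0.001 -0.    -1.   ] yaw_y -38.1 F [-0.2 -0.1  0.1] M [-0.04 -0.   -0.05] g 0.996
dp [79.9 -1.3 -3.1]
```

View pics/w0.png

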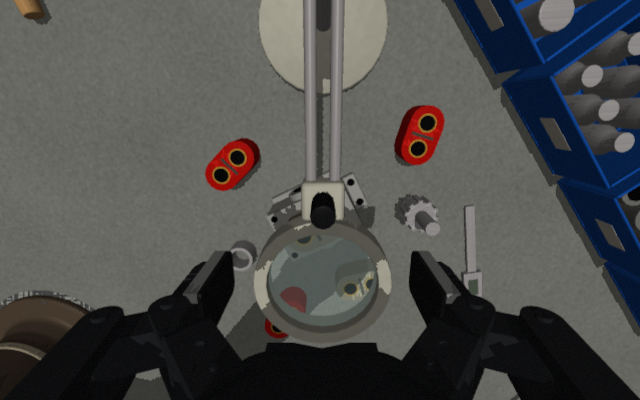

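Run:
```python
from h import *
d=load("pics/w0.png")
print(onz(d,323,203,.262),onz(d,322,222,.226),proj(d,(.6042,-.0282,.25)))
```

```text
[ 0.61284366 -0.01626954  0.262     ] [ 0.59537876 -0.03766879  0.226     ] (np.float64(323.62545034403144), np.float64(217.392692839685))
```

>>> send_rows --grip_force 50 --increments '[{"dp": [20, -1, -2], "fingers": 1, "roll": 0}, {"dp": [40, -1, -2], "fingers": 1, "roll": 0}, {"dp": [60, -1, -2], "fingers": 1, "roll": 0}, {"dp": [74, -1, -2], "fingers": 1, "roll": 0}, {"dp": [79, -1, -2], "fingers": 1, "roll": 0}, {"dp": [79, -1, -2], "fingers": 0, "roll": 0}, {"dp": [79, -1, -2], "fingers": 0, "roll": 0}, {"dp": [79, -1, -2], "fingers": 0, "roll": 0}, {"dp": [79, -1, -2], "fingers": 0, "roll": 0}, {"dp": [79, -1, -2], "fingers": 0, "roll": 0}, {"dp": [79, -1, -2], "fingers": 0, "roll": 0}, {"dp": [79, -1, -2], "fingers": 0, "roll": 0}]'

```text
time: 3.15
eef_pos: [0.6054, -0.0256, 0.2523]
orientation: [0.31, 0.636, 0.309, -0.635]
wrist_force: [-0.9, -0.1, 6.1]
grip_width: 0.196
```

```bash
python3 st.py
python3 - <<'E'
from h import *
s=bot.read_state();M=axes(s["orientation"]);p=s["eef_pos"];P=np.array([.7143,.1135,p[2]])
r=p-P;print(np.hypot(r[0],r[1]))
for a in range(5,65,5):
    c,n=np.cos(np.radians(a)),np.sin(np.radians(a)); q=P+np.array([[c,-n,0],[n,c,0],[0,0,1]])@r
    print(a,np.round(1000*M.T@(q-p),1))
E
```

```text
3.15 [ 0.6054 -0.0256  0.2523] x [ 0.002 -0.001 -1.   ] yaw_y -38.1 F [-0.9 -0.1  6.1] M [-0.2   0.14 -0.06] g 0.196
0.17661688117908322
5 [ 0.  15.4 -0.7]
10 [ 0.1 30.7 -2.7]
15 [ 0.1 45.7 -6.1]
20 [  0.1  60.4 -10.7]
25 [  0.1  74.6 -16.6]
30 [  0.2  88.3 -23.7]
35 [  0.2 101.3 -32. ]
40 [  0.2 113.5 -41.4]
45 [  0.2 124.8 -51.8]
50 [  0.3 135.2 -63.2]
55 [  0.3 144.6 -75.4]
60 [  0.3 152.9 -88.4]
```

>>> send_rows --increments '[{"dp": [-1, 4, 0], "roll": -1, "fingers": 0}, {"dp": [-1, 10, 0], "roll": -3, "fingers": 0}, {"dp": [-1, 18, -1], "roll": -6, "fingers": 0}, {"dp": [-1, 26, -2], "roll": -8.5, "fingers": 0}, {"dp": [-1, 34, -3.5], "roll": -11, "fingers": 0}, {"dp": [-1, 42, -5], "roll": -14, "fingers": 0}, {"dp": [-1, 50, -7], "roll": -16.5, "fingers": 0}, {"dp": [-1, 57.5, -9.5], "roll": -19, "fingers": 0}, {"dp": [-1, 65, -12.5], "roll": -21.5, "fingers": 0}, {"dp": [-1, 72, -15.5], "roll": -24, "fingers": 0}, {"dp": [-1, 78, -18], "roll": -26, "fingers": 0}, {"dp": [-1, 83, -21], "roll": -28, "fingers": 0}]'

```text
time: 4.15
eef_pos: [0.6832, -0.0609, 0.2524]
orientation: [-0.455, -0.541, -0.455, 0.542]
wrist_force: [-3.3, -1.1, 4.6]
grip_width: 0.194
```

```bash
python3 st.py
python3 - <<'E'
from h import *
s=bot.read_state();M=axes(s["orientation"]);p=s["eef_pos"];P=np.array([.7143,.1135,p[2]])
r=p-P;print(np.hypot(r[0],r[1]),np.degrees(np.arctan2(r[1],r[0])))
for a in range(5,45,5):
    c,n=np.cos(np.radians(a)),np.sin(np.radians(a)); q=P+np.array([[c,-n,0],[n,c,0],[0,0,1]])@r
    print(a,np.round(1000*M.T@(q-p),1))
E
```

```text
4.15 [ 0.6832 -0.0609  0.2524] x [-0.001 -0.001 -1.   ] yaw_y -10.0 F [-3.3 -1.1  4.6] M [-0.39  0.63 -0.08] g 0.194
0.17715905751254282 -100.10348444079892
5 [-0.  15.4 -0.6]
10 [-0.  30.8 -2.6]
15 [-0.1 45.9 -5.9]
20 [ -0.1  60.6 -10.5]
25 [ -0.1  74.9 -16.4]
30 [ -0.1  88.6 -23.5]
35 [-1.000e-01  1.017e+02 -3.180e+01]
40 [ -0.2 114.  -41.2]
```

>>> send_rows --increments '[{"dp": [0, 7, 0], "roll": -2, "fingers": 0}, {"dp": [0, 15, -0.5], "roll": -5, "fingers": 0}, {"dp": [0, 24, -1.5], "roll": -8, "fingers": 0}, {"dp": [0, 34, -3], "roll": -11, "fingers": 0}, {"dp": [0, 44, -5.5], "roll": -14.5, "fingers": 0}, {"dp": [0, 54, -8], "roll": -18, "fingers": 0}, {"dp": [0, 64, -12], "roll": -21.5, "fingers": 0}, {"dp": [0, 73, -15.5], "roll": -24.5, "fingers": 0}, {"dp": [0, 81, -19.5], "roll": -27.5, "fingers": 0}, {"dp": [0, 87, -22.5], "roll": -29.5, "fingers": 0}, {"dp": [0, 91, -25], "roll": -31, "fingers": 0}, {"dp": [0, 91, -25], "roll": -31, "fingers": 0}]'

```text
time: 5.15
eef_pos: [0.7783, -0.052, 0.2525]
orientation: [0.583, 0.4, 0.582, -0.4]
wrist_force: [1.6, -2.9, 2.6]
grip_width: 0.191
```

>>> send_rows --increments '[{"dp": [0, 0, 0], "roll": 0, "fingers": 0}, {"dp": [0, 0, 0], "roll": 0, "fingers": 1}, {"dp": [0, 0, 0], "roll": 0, "fingers": 1}, {"dp": [0, 0, 0], "roll": 0, "fingers": 1}, {"dp": [0, 0, 0], "roll": 0, "fingers": 1}, {"dp": [0, 0, 0], "roll": 0, "fingers": 1}, {"dp": [0, 0, 0], "roll": 0, "fingers": 1}, {"dp": [-20, 0, 0], "roll": 0, "fingers": 1}, {"dp": [-50, 0, 0], "roll": 0, "fingers": 1}, {"dp": [-80, 0, 0], "roll": 0, "fingers": 1}, {"dp": [-100, 0, 0], "roll": 0, "fingers": 1}, {"dp": [-100, 0, 0], "roll": 0, "fingers": 1}]'

```text
time: 6.15
eef_pos: [0.7783, -0.0508, 0.3585]
orientation: [0.584, 0.403, 0.58, -0.399]
wrist_force: [1.1, 0.3, 1.1]
grip_width: 1.001
```

```bash
python3 st.py .549 -.081 .35;  python3 - <<'E'
from h import *
grab("top","pics/top1.png");grab("scene","pics/scene1.png")
t=cv2.imread("pics/top1.png")[130:270,290:440]
s=cv2.imread("pics/scene1.png")[200:300,240:380]
cv2.imwrite("pics/c2.png",np.vstack([cv2.resize(t,(600,560),interpolation=2)])); 
a=cv2.resize(t,(390,364),interpolation=2);b=cv2.resize(s,(400,286),interpolation=2)
cv2.imwrite("pics/c3.png",cv2.resize(s,(800,571),interpolation=2))
E
```

```text
6.15 [ 0.7783 -0.0508  0.3585] x [ 0.008  0.001 -1.   ] yaw_y 20.9 F [1.1 0.3 1.1] M [ 0.06 -0.06 -0.  ] g 1.001
dp [   6.7 -225.   -53.5]
```

View pics/c2.png

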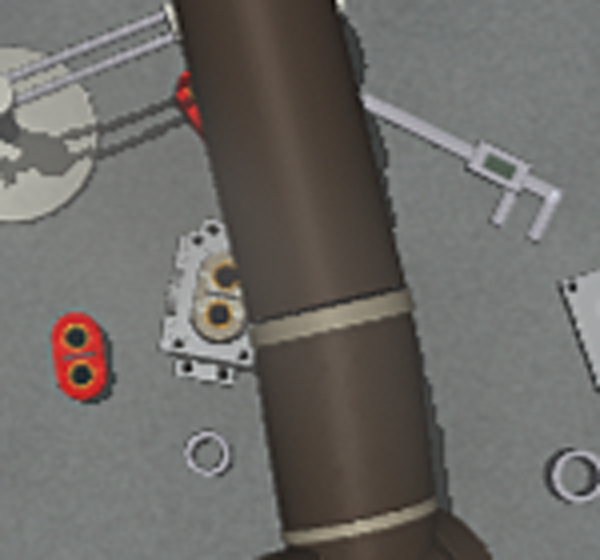

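>>> send_rows --increments '[{"dp": [1, -15, -4], "roll": -4, "fingers": 1}, {"dp": [2, -40, -10], "roll": -10, "fingers": 1}, {"dp": [3, -65, -16], "roll": -16, "fingers": 1}, {"dp": [4, -90, -22], "roll": -22, "fingers": 1}, {"dp": [5, -115, -28], "roll": -29, "fingers": 1}, {"dp": [6, -140, -34], "roll": -36, "fingers": 1}, {"dp": [7, -165, -40], "roll": -43, "fingers": 1}, {"dp": [7, -190, -46], "roll": -50, "fingers": 1}, {"dp": [7, -210, -50], "roll": -56, "fingers": 1}, {"dp": [7, -222, -53], "roll": -58, "fingers": 1}, {"dp": [7, -225, -53], "roll": -58, "fingers": 1}, {"dp": [7, -225, -53], "roll": -58, "fingers": 1}]'

```text
time: 7.25
eef_pos: [0.5472, -0.0831, 0.3446]
orientation: [0.703, 0.069, 0.704, -0.07]
wrist_force: [0.5, -0.1, -0.3]
grip_width: 0.997
```

>>> send_rows --increments '[{"dp": [25, 0, 0], "roll": 0, "fingers": 1}, {"dp": [55, 0, 0], "roll": 0, "fingers": 1}, {"dp": [85, 0, 0], "roll": 0, "fingers": 1}, {"dp": [110, 0, 0], "roll": 0, "fingers": 1}, {"dp": [120, 0, 0], "roll": 0, "fingers": 1}, {"dp": [120, 0, 0], "roll": 0, "fingers": 1}, {"dp": [120, 0, 0], "roll": 0, "fingers": 1}]'

```text
time: 7.83
eef_pos: [0.5487, -0.0816, 0.2255]
orientation: [0.704, 0.069, 0.704, -0.068]
wrist_force: [-0.6, 0.8, 1.0]
grip_width: 1.0
```

```bash
python3 - <<'E'
from h import *
grab("wrist","pics/w1.png")
grab("scene","pics/scene2.png")
grab("top","pics/top2.png")
print(np.round(bot.read_state()["joint_positions"],2))
E
python3 st.py .549 -.081 .1
```

```text
[ 0.75  0.47 -0.93  1.75  0.42  1.12  1.07]
7.98 [ 0.5492 -0.0819  0.2269] x [ 0.002 -0.    -1.   ] yaw_y 78.9 F [-0.6 -0.1  0.4] M [-0.01 -0.    0.01] g 0.999
dp [126.9   0.8  -0.6]
```

View pics/w1.png

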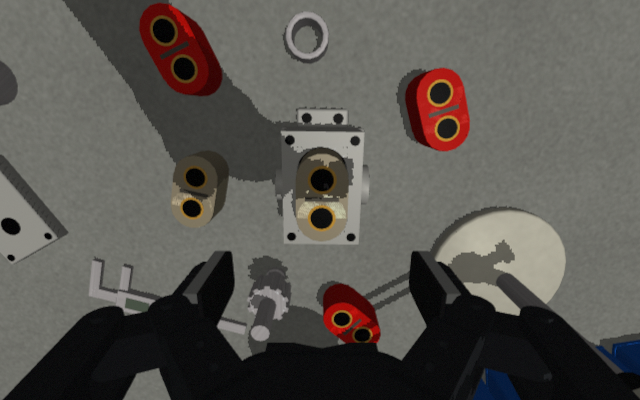

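Run:
```python
from h import *
d=load("pics/w1.png");img=d["pixels"]
p=lambda n,v:print(n,np.round(v,4))
a=onz(d,322,180,.097);b=onz(d,321,218.5,.097);p("wrist mid",(a+b)/2);p("sep",np.linalg.norm(a-b));p("yaw",np.degrees(np.arctan2(*(b-a)[[1,0]])))
p("TCP px",proj(d,(.5492,-.0819,.097)))
c=[onz(d,u,v,.07) for u,v in((290,141),(355,141),(350,237),(290,237))];p("face holes",c);p("mean",np.mean(c,0))
crop=cv2.cvtColor(img[120:260,260:380],cv2.COLOR_RGB2BGR);cv2.imwrite("pics/c4.png",cv2.resize(crop,(600,700)))
```

```text
wrist mid [ 0.5512 -0.0811  0.097 ]
sep 0.0354
yaw -12.5204
TCP px [320.1413 197.6128]
face holes [[ 0.4985 -0.1002  0.07  ]
 [ 0.51   -0.0416  0.07  ]
 [ 0.6036 -0.062   0.07  ]
 [ 0.5919 -0.1215  0.07  ]]
mean [ 0.551  -0.0813  0.07  ]
```

>>> send_rows --grip_force 80 --increments '[{"dp": [25, 0, 0], "roll": 1, "fingers": 1}, {"dp": [55, 0, 0], "roll": 1, "fingers": 1}, {"dp": [85, 0, 0], "roll": 1, "fingers": 1}, {"dp": [108, 0, 0], "roll": 1, "fingers": 1}, {"dp": [122, 0, -1], "roll": 1, "fingers": 1}, {"dp": [129, 0, -1], "roll": 1, "fingers": 1}, {"dp": [129, 0, -1], "roll": 1, "fingers": 1}, {"dp": [129, 0, -1], "roll": 1, "fingers": 0}, {"dp": [129, 0, -1], "roll": 1, "fingers": 0}, {"dp": [129, 0, -1], "roll": 1, "fingers": 0}, {"dp": [129, 0, -1], "roll": 1, "fingers": 0}, {"dp": [129, 0, -1], "roll": 1, "fingers": 0}]'

```text
time: 8.98
eef_pos: [0.5481, -0.0814, 0.0977]
orientation: [0.704, 0.074, 0.702, -0.074]
wrist_force: [0.2, 0.6, 6.5]
grip_width: 0.519
```

```bash
python3 st.py .549 -.081 .1
```

```text
8.98 [ 0.5481 -0.0814  0.0977] x [ 0.003  0.    -1.   ] yaw_y 77.9 F [0.2 0.6 6.5] M [0.43 0.09 0.02] g 0.519
dp [-2.3  0.6  0.8]
```

>>> send_rows --increments '[{"dp": [0, 0, 0.5], "roll": 0, "fingers": 0}, {"dp": [0, 0, 1], "roll": 0, "fingers": 0}, {"dp": [0, 0, 1.5], "roll": 0, "fingers": 0}, {"dp": [0, 0, 2], "roll": 0, "fingers": 0}, {"dp": [0, 0, 2.5], "roll": 0, "fingers": 0}, {"dp": [0, 0, 3], "roll": 0, "fingers": 0}]'

```text
time: 9.48
eef_pos: [0.5487, -0.0815, 0.0975]
orientation: [0.702, 0.074, 0.704, -0.074]
wrist_force: [-10.6, 3.6, 15.0]
grip_width: 0.522
```

```bash
python3 st.py .549 -.081 .1
```

```text
9.48 [ 0.5487 -0.0815  0.0975] x [-0.002 -0.    -1.   ] yaw_y 78.0 F [-10.6   3.6  15. ] M [ 0.77  2.33 -0.04] g 0.522
dp [-2.5  0.5  0.2]
```

>>> send_rows --increments '[{"dp": [0, 0, 1], "roll": 0, "fingers": 0}, {"dp": [0, 0, 2], "roll": 0, "fingers": 0}, {"dp": [0, 0, 3], "roll": 0, "fingers": 0}, {"dp": [0, 0, 3], "roll": 0, "fingers": 0}]'

```text
time: 9.82
eef_pos: [0.5497, -0.0817, 0.0967]
orientation: [0.701, 0.074, 0.706, -0.074]
wrist_force: [-12.8, 4.3, 14.5]
grip_width: 0.522
```

```bash
python3 st.py .549 -.081 .1
```

```text
9.82 [ 0.5497 -0.0817  0.0967] x [-0.007  0.    -1.   ] yaw_y 78.0 F [-12.8   4.3  14.5] M [ 1.08  3.33 -0.01] g 0.522
dp [-3.3  0.5 -0.8]
```

>>> send_rows --increments '[{"dp": [0, 0, 1], "roll": 0, "fingers": 0}, {"dp": [0, 0, 2], "roll": 0, "fingers": 0}, {"dp": [0, 0, 3], "roll": 0, "fingers": 0}, {"dp": [0, 0, 4], "roll": 0, "fingers": 0}, {"dp": [0, 0, 5], "roll": 0, "fingers": 0}, {"dp": [0, 0, 6], "roll": 0, "fingers": 0}]'

```text
time: 10.32
eef_pos: [0.5538, -0.0828, 0.0962]
orientation: [0.7, 0.074, 0.707, -0.074]
wrist_force: [-18.9, 5.1, 15.8]
grip_width: 0.518
```

```bash
python3 st.py .549 -.081 .1
python3 - <<'E'
from h import *
d=grab("wrist","pics/w2.png")
img=d["pixels"];crop=cv2.cvtColor(img[100:300,200:440],cv2.COLOR_RGB2BGR);cv2.imwrite("pics/c5.png",cv2.resize(crop,(720,600)))
E
```

```text
10.32 [ 0.5538 -0.0828  0.0962] x [-0.01 -0.   -1.  ] yaw_y 78.0 F [-18.9   5.1  15.8] M [1.12 4.28 0.02] g 0.518
dp [-3.8  0.8 -5.1]
```

View pics/c5.png

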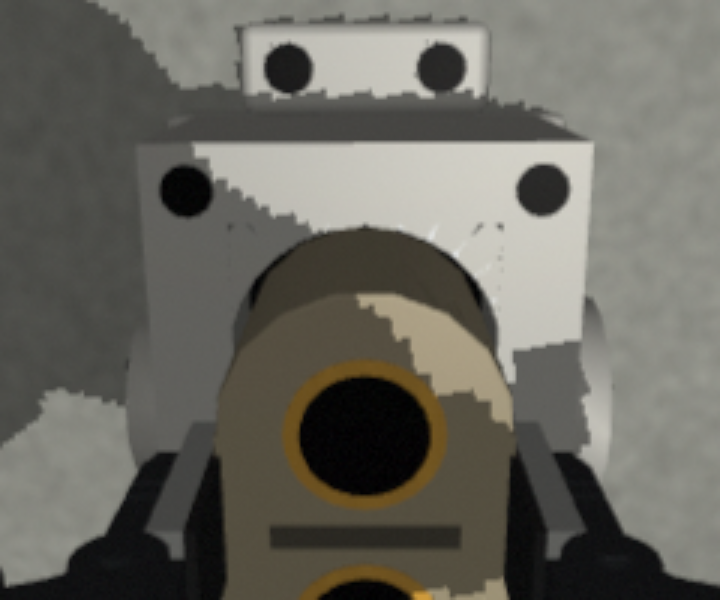

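Run:
```python
from h import *
d=load("pics/w2.png")
for u,v in((262,163.3),(381,163)): print(np.round(onz(d,u-.3,v-.3,.07),4))
print("block hole",np.round(onz(d,321.4,244.7,.097),4))
T=d["world_from_camera"];print(np.round(T,4))
```

```text
[ 0.5005 -0.1015  0.07  ]
[ 0.5129 -0.0426  0.07  ]
block hole [ 0.5386 -0.0787  0.097 ]
[[ 0.2086  0.939   0.2735  0.4824]
 [ 0.978  -0.1995 -0.0612 -0.0664]
 [-0.0029  0.2802 -0.9599  0.2209]
 [ 0.      0.      0.      1.    ]]
```

>>> send_rows --increments '[{"dp": [0, 0, -2], "roll": 0, "fingers": 0}, {"dp": [-0.5, 0, -4], "roll": 0, "fingers": 0}, {"dp": [-0.5, 0, -6], "roll": 0, "fingers": 0}, {"dp": [-1, 0, -8], "roll": 0, "fingers": 0}, {"dp": [-1, 0, -10], "roll": 0, "fingers": 0}, {"dp": [-1.5, 0, -12], "roll": 0, "fingers": 0}]'

```text
time: 10.87
eef_pos: [0.5458, -0.0827, 0.0966]
orientation: [0.702, 0.075, 0.704, -0.075]
wrist_force: [0.6, 0.1, -20.2]
grip_width: 0.514
```

```bash
python3 st.py
```

```text
10.87 [ 0.5458 -0.0827  0.0966] x [-0.003 -0.    -1.   ] yaw_y 77.9 F [  0.6   0.1 -20.2] M [-0.07 -0.04  0.03] g 0.514
```

>>> send_rows --increments '[{"dp": [0, 0, -2], "roll": 0, "fingers": 0}, {"dp": [0, 0, -4], "roll": 0, "fingers": 0}, {"dp": [0, 0, -6], "roll": 0, "fingers": 0}, {"dp": [0, 0, -8], "roll": 0, "fingers": 0}, {"dp": [0, 0, -10], "roll": 0, "fingers": 0}, {"dp": [0, 0, -11], "roll": 0, "fingers": 0}]'

```text
time: 11.37
eef_pos: [0.5357, -0.0796, 0.0976]
orientation: [0.703, 0.074, 0.703, -0.074]
wrist_force: [0.2, 0.6, -20.6]
grip_width: 0.516
```

```bash
python3 st.py;python3 - <<'E'
from h import *
d=grab("wrist","pics/w3.png");g=cv2.cvtColor(d["pixels"],cv2.COLOR_RGB2GRAY)
def dark(d,box):
    g=cv2.cvtColor(d["pixels"],cv2.COLOR_RGB2GRAY);x0,y0,x1,y1=box
    n,l,st,c=cv2.connectedComponentsWithStats((g[y0:y1,x0:x1]<40).astype(np.uint8))
    return [(round(c[i][0]+x0,1),round(c[i][1]+y0,1),int(st[i][4])) for i in range(1,n) if st[i][4]>40]
for f in("w2","w3"): print(f,dark(load(f"pics/{f}.png"),(230,110,420,290)))
E
```

```text
11.37 [ 0.5357 -0.0796  0.0976] x [-0.001 -0.    -1.   ] yaw_y 77.9 F [  0.2   0.6 -20.6] M [-0.03  0.09  0.02] g 0.516
w2 [(np.float64(295.5), np.float64(122.5), 175), (np.float64(261.5), np.float64(163.3), 225), (np.float64(287.8), np.float64(192.7), 57), (np.float64(355.7), np.float64(193.7), 41), (np.float64(321.1), np.float64(244.9), 1353), (np.float64(254.2), np.float64(274.5), 976), (np.float64(389.3), np.float64(275.1), 1015)]
w3 [(np.float64(295.2), np.float64(122.8), 174), (np.float64(261.4), np.float64(164.3), 225), (np.float64(286.6), np.float64(194.8), 47), (np.float64(321.0), np.float64(244.5), 1350), (np.float64(254.3), np.float64(274.5), 971), (np.float64(389.2), np.float64(275.1), 1008)]
```

>>> send_rows --increments '[{"dp": [0.5, 0, 0], "roll": 0, "fingers": 0}, {"dp": [1, 0, 0], "roll": 0, "fingers": 0}, {"dp": [1, 0, 0], "roll": 0, "fingers": 0}]'

```text
time: 11.67
eef_pos: [0.5365, -0.0797, 0.0968]
orientation: [0.703, 0.074, 0.703, -0.074]
wrist_force: [-1.0, 0.5, -22.2]
grip_width: 0.516
```

```bash
python3 st.py;python3 - <<'E'
from h import *
d=load("pics/w3.png")
a=onz(d,261.4,164.3,.07);print(np.round(a,4))
d=load("pics/w2.png")
a=onz(d,261.5,163.3,.07);print(np.round(a,4))
E
```

```text
11.67 [ 0.5365 -0.0797  0.0968] x [ 0. -0. -1.] yaw_y 77.9 F [ -1.    0.5 -22.2] M [0.01 0.01 0.01] g 0.516
[ 0.4833 -0.0988  0.07  ]
[ 0.5006 -0.1017  0.07  ]
```

>>> send_rows --increments '[{"dp": [0, 0, 2], "roll": 0, "fingers": 0}, {"dp": [0, 0, 4], "roll": 0, "fingers": 0}, {"dp": [0, 0, 6], "roll": 0, "fingers": 0}, {"dp": [0, 0, 8], "roll": 0, "fingers": 0}, {"dp": [0, 0, 10], "roll": 0, "fingers": 0}, {"dp": [0, 0, 12], "roll": 0, "fingers": 0}, {"dp": [0.3, 0, 12], "roll": 0, "fingers": 0}, {"dp": [0.6, 0, 12], "roll": 0, "fingers": 0}, {"dp": [0.9, 0, 12], "roll": 0, "fingers": 0}, {"dp": [1.2, 0, 12], "roll": 0, "fingers": 0}, {"dp": [1.5, 0, 12], "roll": 0, "fingers": 0}]'

```text
time: 12.58
eef_pos: [0.5488, -0.0822, 0.0964]
orientation: [0.704, 0.074, 0.703, -0.075]
wrist_force: [-2.2, -0.6, -2.8]
grip_width: 0.518
```

```bash
python3 st.py;python3 - <<'E'
from h import *
d=grab("scene","pics/scene3.png");d=grab("wrist","pics/w4.png")
E
```

```text
12.58 [ 0.5488 -0.0822  0.0964] x [ 0.002 -0.001 -1.   ] yaw_y 77.9 F [-2.2 -0.6 -2.8] M [-0.26  0.61 -0.01] g 0.518
```

>>> send_rows --increments '[{"dp": [0, 0, 0], "roll": 0, "fingers": 1}, {"dp": [0, 0, 0], "roll": 0, "fingers": 1}, {"dp": [0, 0, 0], "roll": 0, "fingers": 1}, {"dp": [-30, 0, 0], "roll": 0, "fingers": 1}, {"dp": [-70, 0, 0], "roll": 0, "fingers": 1}, {"dp": [-110, 0, 0], "roll": 0, "fingers": 1}, {"dp": [-150, 0, 0], "roll": 0, "fingers": 1}, {"dp": [-190, 0, 0], "roll": 0, "fingers": 1}, {"dp": [-230, 0, 0], "roll": 0, "fingers": 1}, {"dp": [-270, 0, 0], "roll": 0, "fingers": 1}, {"dp": [-310, 0, 0], "roll": 0, "fingers": 1}, {"dp": [-350, 0, 0], "roll": 0, "fingers": 1}]'

```text
time: 13.68
eef_pos: [0.5479, -0.0816, 0.4484]
orientation: [0.704, 0.074, 0.702, -0.074]
wrist_force: [0.7, 0.6, 0.6]
grip_width: 1.001
```

```bash
python3 st.py
python3 - <<'E'
from h import *
print(np.round(bot.read_state()["joint_positions"],3))
d=grab("wrist","pics/w5.png")
E
```

```text
13.68 [ 0.5479 -0.0816  0.4484] x [ 0.002 -0.001 -1.   ] yaw_y 78.0 F [0.7 0.6 0.6] M [-0.01 -0.06  0.07] g 1.001
[ 0.796  0.325 -0.994  1.4    0.272  1.558  1.185]
```

>>> send_rows --increments '[{"dp": [-40, 0, 0], "roll": 0, "fingers": 1}, {"dp": [-80, 0, 0], "roll": 0, "fingers": 1}, {"dp": [-120, 0, 0], "roll": 0, "fingers": 1}, {"dp": [-160, 0, 0], "roll": 0, "fingers": 1}, {"dp": [-200, 0, 0], "roll": 0, "fingers": 1}, {"dp": [-240, 0, 0], "roll": 0, "fingers": 1}, {"dp": [-280, 0, 0], "roll": 0, "fingers": 1}, {"dp": [-320, 0, 0], "roll": 0, "fingers": 1}, {"dp": [-360, 0, 0], "roll": 0, "fingers": 1}, {"dp": [-400, 0, 0], "roll": 0, "fingers": 1}]'

```text
time: 14.57
eef_pos: [0.5544, -0.0792, 0.5964]
orientation: [0.702, 0.071, 0.704, -0.077]
wrist_force: [0.5, -0.1, 0.1]
grip_width: 1.003
```

```bash
python3 st.py
python3 - <<'E'
from h import *
print(np.round(bot.read_state()["joint_positions"],3))
E
```

```text
14.57 [ 0.5544 -0.0792  0.5964] x [-0.003 -0.007 -1.   ] yaw_y 78.0 F [ 0.5 -0.1  0.1] M [ 0.02 -0.04 -0.05] g 1.003
[-0.13   0.23   0.255  1.071 -0.052  1.849  1.465]
```

>>> send_rows --increments '[{"dp": [40, 0, 0], "roll": 0, "fingers": 1}, {"dp": [80, 0, 0], "roll": 0, "fingers": 1}, {"dp": [120, 0, 0], "roll": 0, "fingers": 1}, {"dp": [160, 0, 0], "roll": 0, "fingers": 1}, {"dp": [200, 0, 0], "roll": 0, "fingers": 1}, {"dp": [200, 0, 0], "roll": 0, "fingers": 1}]'

```text
time: 15.07
eef_pos: [0.5498, -0.0803, 0.3889]
orientation: [0.698, 0.071, 0.709, -0.077]
wrist_force: [-0.5, 0.6, -0.8]
grip_width: 1.0
```

```bash
python3 st.py .55 -.081 .2
python3 - <<'E'
from h import *
print(np.round(bot.read_state()["joint_positions"],3))
# pump/block state from w5 (TCP z .448)
d=load("pics/w5.png");g=cv2.cvtColor(d["pixels"],cv2.COLOR_RGB2GRAY)
cv2.imwrite("pics/c6.png",cv2.resize(cv2.cvtColor(d["pixels"][130:250,240:420],cv2.COLOR_RGB2BGR),(720,480),interpolation=cv2.INTER_CUBIC))
E
```

```text
15.07 [ 0.5498 -0.0803  0.3889] x [-0.016 -0.007 -1.   ] yaw_y 78.0 F [-0.5  0.6 -0.8] M [ 0.02 -0.02 -0.01] g 1.0
dp [188.9   1.3   3. ]
[-0.126  0.211  0.221  1.556 -0.038  1.394  1.458]
```

>>> send_rows --increments '[{"dp": [40, 0, 0], "roll": 0, "fingers": 1}, {"dp": [80, 0, 1], "roll": 0, "fingers": 1}, {"dp": [120, 1, 2], "roll": 0, "fingers": 1}, {"dp": [150, 1, 3], "roll": 0, "fingers": 1}, {"dp": [165, 1, 3], "roll": 0, "fingers": 1}, {"dp": [170, 1, 3], "roll": 0, "fingers": 1}, {"dp": [170, 1, 3], "roll": 0, "fingers": 1}]'

```text
time: 15.65
eef_pos: [0.5568, -0.0822, 0.2274]
orientation: [0.702, 0.072, 0.704, -0.077]
wrist_force: [-0.1, -0.9, 0.1]
grip_width: 0.998
```

```bash
python3 st.py .55 -.081 .2
python3 - <<'E'
from h import *
d=grab("wrist","pics/w6.png")
cv2.imwrite("pics/c6.png",cv2.resize(cv2.cvtColor(d["pixels"][120:260,230:410],cv2.COLOR_RGB2BGR),(720,560),interpolation=cv2.INTER_CUBIC))
E
```

```text
15.65 [ 0.5568 -0.0822  0.2274] x [-0.003 -0.008 -1.   ] yaw_y 77.9 F [-0.1 -0.9  0.1] M [ 0.05 -0.03  0.03] g 0.998
dp [27.4  0.  -6.9]
```

View pics/c6.png

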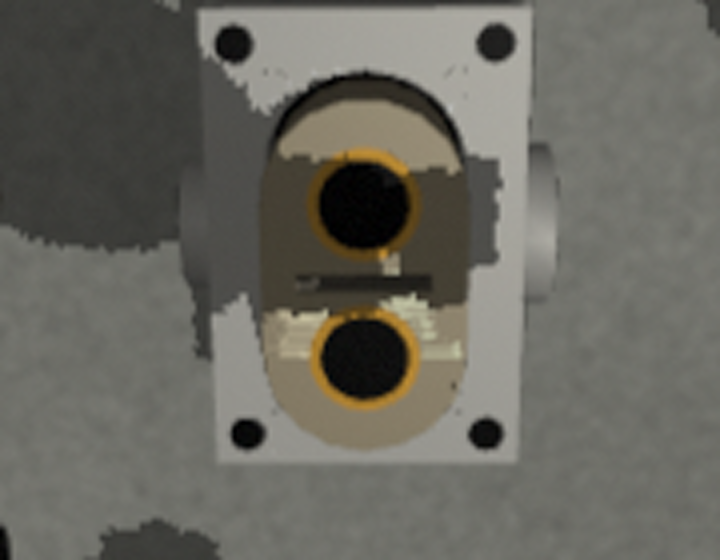

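Run:
```python
from h import *
d=load("pics/w6.png")
P=lambda x,y:(230+x/4-.4,120+y/4-.4)
c=np.array([onz(d,*P(x,y),.07) for x,y in((234,44),(497,43),(247,433),(486,433))]);m=c.mean(0);print(np.round(c,4).tolist(),"pump",np.round(m,4))
ax=(c[2]+c[3]-c[0]-c[1]);ax/=np.linalg.norm(ax);print("yaw",np.degrees(np.arctan2(ax[1],ax[0])))
h1=ray(d,*P(364,205));h2=ray(d,*P(364,358))
for z in(.085,.09,.095,.097,.1):
    a=onz(d,*P(364,205),z);b=onz(d,*P(364,358),z);e=onz(d,*P(362,100),z);f=onz(d,*P(364,450),z);print(z,"sep",round(np.linalg.norm(a-b)*1e3,1),"mid rel",np.round(1e3*((a+b)/2-m)[:2]@ax[:2],1),"ends",np.round(1e3*(e-m)@ax,1),np.round(1e3*(f-m)@ax,1), "len",np.round(1e3*(f-e)@ax,1))
print("rim",np.round(1e3*(onz(d,*P(362,72),.07)-m)@ax,1),1e3*(onz(d,*P(364,450),.07)-m)@ax)
```

```text
[[0.4964, -0.101, 0.07], [0.5088, -0.0421, 0.07], [0.5902, -0.121, 0.07], [0.6027, -0.062, 0.07]] pump [ 0.5495 -0.0815  0.07  ]
yaw -11.995152550155307
0.085 sep 36.4 mid rel 4.8 ends -36.9 46.2 len 83.1
0.09 sep 35.7 mid rel 3.4 ends -37.4 44.1 len 81.5
0.095 sep 35.0 mid rel 2.1 ends -38.0 42.0 len 80.0
0.097 sep 34.8 mid rel 1.5 ends -38.2 41.1 len 79.4
0.1 sep 34.3 mid rel 0.7 ends -38.6 39.9 len 78.4
rim -41.6 52.61844146308773
```

>>> send_rows --grip_force 45 --increments '[{"dp": [20, 0, -15], "roll": 0, "fingers": 1}, {"dp": [45, -1, -30], "roll": 0, "fingers": 1}, {"dp": [80, -1, -41], "roll": 0, "fingers": 1}, {"dp": [112, -1, -41], "roll": 0, "fingers": 1}, {"dp": [125, -1, -41], "roll": 0, "fingers": 1}, {"dp": [125, -1, -41], "roll": 0, "fingers": 1}, {"dp": [125, -1, -41], "roll": 0, "fingers": 0}, {"dp": [125, -1, -41], "roll": 0, "fingers": 0}, {"dp": [125, -1, -41], "roll": 0, "fingers": 0}, {"dp": [125, -1, -41], "roll": 0, "fingers": 0}]'

```text
time: 16.53
eef_pos: [0.5163, -0.0754, 0.1034]
orientation: [0.703, 0.072, 0.703, -0.077]
wrist_force: [-4.3, 5.2, 11.2]
grip_width: 0.461
```

```bash
python3 st.py .5167 -.0745 .102
python3 - <<'E'
from h import *
d=grab("wrist","pics/w7.png")
E
```

```text
16.53 [ 0.5163 -0.0754  0.1034] x [-0.001 -0.007 -1.   ] yaw_y 77.9 F [-4.3  5.2 11.2] M [0.91 0.79 0.07] g 0.461
dp [1.4 1.  0.2]
```

>>> send_rows --increments '[{"dp": [-1, 0, 0.5], "roll": 0, "fingers": 0}, {"dp": [-2, 0, 1], "roll": 0, "fingers": 0}, {"dp": [-3, 0, 2], "roll": 0, "fingers": 0}]'

```text
time: 16.83
eef_pos: [0.5167, -0.0754, 0.1044]
orientation: [0.702, 0.072, 0.704, -0.077]
wrist_force: [0.9, 2.7, -9.0]
grip_width: 0.445
```

```bash
python3 st.py
python3 - <<'E'
from h import *
d=grab("wrist","pics/w8.png")
def dark(d,box=(200,60,440,300)):
    g=cv2.cvtColor(d["pixels"],cv2.COLOR_RGB2GRAY);x0,y0,x1,y1=box
    n,l,st,c=cv2.connectedComponentsWithStats((g[y0:y1,x0:x1]<45).astype(np.uint8))
    return [(float(round(c[i][0]+x0,1)),float(round(c[i][1]+y0,1)),int(st[i][4])) for i in range(1,n) if st[i][4]>40]
for f in("w7","w8"): print(f,dark(load(f"pics/{f}.png")))
E
```

```text
16.83 [ 0.5167 -0.0754  0.1044] x [-0.004 -0.007 -1.   ] yaw_y 77.9 F [ 0.9  2.7 -9. ] M [ 0.85 -0.31  0.07] g 0.445
w7 [(298.4, 169.6, 163), (345.5, 169.4, 145), (268.0, 221.0, 176), (375.5, 220.7, 179), (254.3, 280.7, 2027), (387.2, 280.4, 1963), (321.0, 291.4, 583)]
w8 [(298.5, 169.1, 162), (345.3, 169.0, 136), (268.2, 219.7, 170), (375.1, 219.6, 174), (254.7, 280.8, 2057), (386.6, 280.6, 1986), (321.0, 291.1, 605)]
```

>>> send_rows --grip_force 60 --increments '[{"dp": [0, 0, 0], "roll": 0, "fingers": 0.7}, {"dp": [1, 0, 5], "roll": 0, "fingers": 0.7}, {"dp": [1, 0, 5], "roll": 0, "fingers": 0.7}, {"dp": [1, 0, 5], "roll": 0, "fingers": 0}, {"dp": [1, 0, 5], "roll": 0, "fingers": 0}, {"dp": [1, 0, 5], "roll": 0, "fingers": 0}]'

```text
time: 17.38
eef_pos: [0.5221, -0.0766, 0.1043]
orientation: [0.702, 0.072, 0.704, -0.077]
wrist_force: [-0.8, 2.4, 7.2]
grip_width: 0.486
```

```bash
python3 st.py
```

```text
17.38 [ 0.5221 -0.0766  0.1043] x [-0.003 -0.007 -1.   ] yaw_y 77.9 F [-0.8  2.4  7.2] M [0.69 0.3  0.01] g 0.486
```

>>> send_rows --increments '[{"dp": [-0.5, 0, 0.5], "roll": 0, "fingers": 0}, {"dp": [-1, 0, 1], "roll": 0, "fingers": 0}, {"dp": [-2, 0, 1.5], "roll": 0, "fingers": 0}, {"dp": [-3, 0, 2], "roll": 0, "fingers": 0}]'

```text
time: 17.72
eef_pos: [0.5227, -0.0771, 0.1054]
orientation: [0.701, 0.072, 0.705, -0.077]
wrist_force: [1.9, 2.8, -14.4]
grip_width: 0.483
```

```bash
python3 st.py
cat >> h.py <<'E'
def dark(d,box=(200,60,440,300)):
    g=cv2.cvtColor(d["pixels"],cv2.COLOR_RGB2GRAY);x0,y0,x1,y1=box
    n,l,st,c=cv2.connectedComponentsWithStats((g[y0:y1,x0:x1]<45).astype(np.uint8))
    return [(float(round(c[i][0]+x0,1)),float(round(c[i][1]+y0,1)),int(st[i][4])) for i in range(1,n) if st[i][4]>40]
E
python3 - <<'E'
from h import *
print(dark(grab("wrist","pics/w9.png")))
E
```

```text
17.72 [ 0.5227 -0.0771  0.1054] x [-0.007 -0.008 -1.   ] yaw_y 77.9 F [  1.9   2.8 -14.4] M [ 0.71 -0.1   0.15] g 0.483
[(297.8, 160.6, 155), (345.1, 160.4, 143), (267.7, 209.0, 180), (375.0, 208.7, 168), (253.3, 280.4, 1985), (388.3, 280.3, 1914), (321.1, 285.7, 951)]
```

>>> send_rows --increments '[{"dp": [-1, 0, 1], "roll": 0, "fingers": 0}, {"dp": [-2, 0, 1.5], "roll": 0, "fingers": 0}]'

```text
time: 17.93
eef_pos: [0.524, -0.0781, 0.1073]
orientation: [0.701, 0.071, 0.705, -0.078]
wrist_force: [0.4, 1.0, -17.9]
grip_width: 0.479
```

```bash
python3 st.py
python3 - <<'E'
from h import *
print(dark(grab("wrist","pics/w10.png")))
E
```

```text
17.93 [ 0.524  -0.0781  0.1073] x [-0.007 -0.008 -1.   ] yaw_y 77.9 F [  0.4   1.  -17.9] M [ 0.38 -0.07  0.09] g 0.479
[(297.5, 159.0, 154), (344.9, 158.2, 140), (267.2, 207.6, 170), (374.5, 207.1, 163), (253.4, 280.4, 1986), (388.2, 280.4, 1910), (321.0, 285.7, 935)]
```

>>> send_rows --grip_force 32 --increments '[{"dp": [1, 0, -1], "roll": 0, "fingers": 0}, {"dp": [2.5, 0, -2], "roll": 0, "fingers": 0}, {"dp": [2.5, 0, -2], "roll": 0, "fingers": 0.65}, {"dp": [-2, 0, -2], "roll": 0, "fingers": 0.65}, {"dp": [-2, 0, -2], "roll": 0, "fingers": 0}, {"dp": [-2, 0, -2], "roll": 0, "fingers": 0}, {"dp": [-2, 0, -2], "roll": 0, "fingers": 0}]'

```text
time: 18.57
eef_pos: [0.5258, -0.0767, 0.113]
orientation: [0.704, 0.072, 0.702, -0.077]
wrist_force: [1.2, 4.9, 9.9]
grip_width: 0.236
```

```bash
python3 st.py
python3 - <<'E'
from h import *
print(dark(grab("wrist","pics/w11.png")))
E
```

```text
18.57 [ 0.5258 -0.0767  0.113 ] x [ 0.002 -0.007 -1.   ] yaw_y 77.9 F [1.2 4.9 9.9] M [ 1.05 -0.09  0.05] g 0.236
[(341.7, 153.5, 135), (295.5, 154.0, 146), (266.2, 199.5, 168), (369.7, 198.9, 152), (280.1, 278.6, 3257), (377.3, 282.7, 2274)]
```

>>> send_rows --increments '[{"dp": [-6, 0, 3], "roll": 0, "fingers": 0}, {"dp": [-3, 0, 2], "roll": 0, "fingers": 0}]'

```text
time: 18.78
eef_pos: [0.5276, -0.0785, 0.1159]
orientation: [0.704, 0.072, 0.702, -0.078]
wrist_force: [0.0, -0.4, 0.7]
grip_width: 0.002
```

```bash
python3 st.py
python3 - <<'E'
from h import *
print(dark(grab("wrist","pics/w12.png")))
E
```

```text
18.78 [ 0.5276 -0.0785  0.1159] x [ 0.001 -0.008 -1.   ] yaw_y 77.8 F [ 0.  -0.4  0.7] M [ 0.02 -0.06 -0.03] g 0.002
[(298.0, 150.8, 143), (343.4, 150.0, 129), (269.4, 194.6, 166), (371.7, 193.9, 142), (321.3, 283.5, 4348)]
```

```bash
python3 st.py .522 -.0767 .1045
```

```text
18.83 [ 0.5262 -0.0784  0.1143] x [-0.001 -0.008 -1.   ] yaw_y 77.8 F [-0.7  0.2 -0.6] M [0.06 0.03 0.01] g -0.0
dp [ 9.8  0.8 -4.5]
```

>>> send_rows --grip_force 35 --increments '[{"dp": [0, 0, -3], "roll": 0, "fingers": 1}, {"dp": [0, 0, -6], "roll": 0, "fingers": 1}, {"dp": [0, 0, -6], "roll": 0, "fingers": 1}, {"dp": [0, 0, -6], "roll": 0, "fingers": 1}, {"dp": [7, 0, -6], "roll": 0, "fingers": 1}, {"dp": [11, 0, -6], "roll": 0, "fingers": 1}, {"dp": [11, 0, -6], "roll": 0, "fingers": 0}, {"dp": [11, 0, -6], "roll": 0, "fingers": 0}, {"dp": [11, 0, -6], "roll": 0, "fingers": 0}, {"dp": [11, 0, -6], "roll": 0, "fingers": 0}]'

```text
time: 19.67
eef_pos: [0.5191, -0.0769, 0.1027]
orientation: [0.702, 0.072, 0.704, -0.078]
wrist_force: [-2.9, -0.7, 2.3]
grip_width: 0.486
```

```bash
python3 st.py
python3 - <<'E'
from h import *
print(dark(grab("wrist","pics/w13.png")))
E
```

```text
19.67 [ 0.5191 -0.0769  0.1027] x [-0.005 -0.008 -1.   ] yaw_y 77.9 F [-2.9 -0.7  2.3] M [-0.12  0.43 -0.02] g 0.486
[(297.4, 165.7, 164), (344.9, 165.5, 143), (375.1, 215.7, 172), (266.6, 216.5, 178), (253.0, 280.4, 1967), (388.5, 280.2, 1915), (320.8, 287.8, 854)]
```

>>> send_rows --increments '[{"dp": [-6, 0, 4], "roll": 0, "fingers": 0}, {"dp": [-2, 0, 3], "roll": 0, "fingers": 0}, {"dp": [-2, 0, 3], "roll": 0, "fingers": 0}]'

```text
time: 19.97
eef_pos: [0.5214, -0.0773, 0.1048]
orientation: [0.701, 0.072, 0.705, -0.078]
wrist_force: [-5.1, 1.0, 5.9]
grip_width: 0.484
```

```bash
python3 st.py
python3 - <<'E'
from h import *
print(dark(grab("wrist","pics/w14.png")))
E
```

```text
19.97 [ 0.5214 -0.0773  0.1048] x [-0.006 -0.008 -1.   ] yaw_y 77.9 F [-5.1  1.   5.9] M [ 0.06  1.31 -0.02] g 0.484
[(297.4, 162.6, 158), (344.7, 162.1, 140), (267.1, 211.6, 174), (374.6, 211.2, 169), (253.2, 280.4, 1981), (388.3, 280.1, 1925), (320.9, 288.0, 826)]
```

>>> send_rows --increments '[{"dp": [-7, 0, 4], "roll": 0, "fingers": 0}, {"dp": [-1, 0, 1], "roll": 0, "fingers": 0}, {"dp": [-1, 0, 1], "roll": 0, "fingers": 0}]'

```text
time: 20.27
eef_pos: [0.5233, -0.0776, 0.1058]
orientation: [0.702, 0.072, 0.704, -0.078]
wrist_force: [-3.1, 0.5, 2.8]
grip_width: 0.488
```

```bash
python3 st.py
python3 - <<'E'
from h import *
print(dark(grab("wrist","pics/w15.png")))
E
```

```text
20.27 [ 0.5233 -0.0776  0.1058] x [-0.004 -0.008 -1.   ] yaw_y 77.9 F [-3.1  0.5  2.8] M [ 0.08  1.   -0.03] g 0.488
[(297.5, 161.7, 157), (344.7, 161.3, 144), (374.5, 209.8, 165), (267.5, 210.4, 174), (253.3, 280.4, 1983), (388.3, 280.1, 1924), (320.9, 288.1, 818)]
```

>>> send_rows --increments '[{"dp": [0, 0, 0], "roll": 0, "fingers": 1}, {"dp": [0, 0, 0], "roll": 0, "fingers": 1}, {"dp": [-25, 0, 5], "roll": 0, "fingers": 1}, {"dp": [-25, 0, 35], "roll": 0, "fingers": 1}, {"dp": [-22, 0, 61], "roll": 0, "fingers": 1}, {"dp": [-8, 0, 61], "roll": 0, "fingers": 1}, {"dp": [3, 0, 61], "roll": 0, "fingers": 1}, {"dp": [3, 0, 61], "roll": 0, "fingers": 1}, {"dp": [3, 0, 61], "roll": 0, "fingers": 0}, {"dp": [3, 0, 61], "roll": 0, "fingers": 0}, {"dp": [3, 0, 61], "roll": 0, "fingers": 0}, {"dp": [3, 0, 61], "roll": 0, "fingers": 0}]'

```text
time: 21.32
eef_pos: [0.5833, -0.0901, 0.1034]
orientation: [0.703, 0.072, 0.704, -0.077]
wrist_force: [-0.8, 0.7, 3.6]
grip_width: 0.506
```

```bash
python3 st.py
python3 - <<'E'
from h import *
d=grab("wrist","pics/w16.png");print(dark(d,(200,0,440,300)))
cv2.imwrite("pics/c7.png",cv2.cvtColor(d["pixels"],cv2.COLOR_RGB2BGR))
E
```

```text
21.32 [ 0.5833 -0.0901  0.1034] x [-0.002 -0.008 -1.   ] yaw_y 77.9 F [-0.8  0.7  3.6] M [0.05 0.35 0.01] g 0.506
[(294.8, 68.9, 196), (346.5, 68.2, 185), (380.7, 93.1, 222), (259.1, 94.7, 243), (320.7, 117.1, 343), (320.1, 173.2, 1463), (311.2, 210.0, 316), (321.2, 242.8, 1168), (390.1, 280.7, 1881), (251.7, 280.9, 1907)]
```

View pics/c7.png

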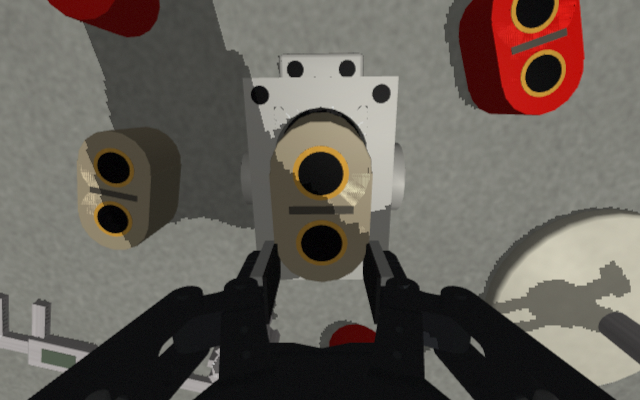

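>>> send_rows --increments '[{"dp": [-7, 0, -4], "roll": 0, "fingers": 0}, {"dp": [-2, 0, -3], "roll": 0, "fingers": 0}, {"dp": [-8, 0, -6], "roll": 0, "fingers": 0}, {"dp": [-3, 0, -4], "roll": 0, "fingers": 0}, {"dp": [-3, 0, -4], "roll": 0, "fingers": 0}]'

```text
time: 21.78
eef_pos: [0.5801, -0.0895, 0.106]
orientation: [0.703, 0.072, 0.703, -0.077]
wrist_force: [1.7, 1.4, 3.5]
grip_width: 0.502
```

```bash
python3 st.py
python3 - <<'E'
from h import *
d=grab("wrist","pics/w17.png");print(dark(d,(200,0,440,300)))
E
```

```text
21.78 [ 0.5801 -0.0895  0.106 ] x [-0.002 -0.008 -1.   ] yaw_y 77.9 F [1.7 1.4 3.5] M [ 0.39 -0.38 -0.02] g 0.502
[(295.3, 74.9, 194), (346.2, 74.3, 185), (260.7, 101.6, 227), (379.5, 100.1, 211), (322.2, 120.0, 221), (320.2, 171.0, 1417), (310.7, 208.0, 297), (321.2, 242.0, 1217), (252.0, 280.9, 1917), (389.8, 280.7, 1881)]
```

>>> send_rows --increments '[{"dp": [-7, 0, -4], "roll": 0, "fingers": 0}, {"dp": [-2, 0, -2], "roll": 0, "fingers": 0}, {"dp": [-8, 0, -5], "roll": 0, "fingers": 0}, {"dp": [-3, 0, -3], "roll": 0, "fingers": 0}, {"dp": [-3, 0, -3], "roll": 0, "fingers": 0}]'

```text
time: 22.25
eef_pos: [0.5769, -0.089, 0.1087]
orientation: [0.703, 0.072, 0.704, -0.078]
wrist_force: [1.7, 2.1, 2.6]
grip_width: 0.498
```

```bash
python3 st.py
cat >> h.py <<'E'
def tilt(d,a,b,z0=None):
    # pump: height of the face from hole pair spacing; block: top tilt from hole rays, 35.2 mm apart, mid height guess z0
    pass
E
python3 - <<'E'
from h import *
d=grab("wrist","pics/w18.png");print(dark(d,(200,0,440,300)))
# pump consistency: far-end face holes on z=.07 and flange holes on z=.014 
for f,A,B in(("w16",(259.1,94.7),(380.7,93.1)),("w17",(260.7,101.6),(379.5,100.1))):
    D=load(f"pics/{f}.png");a=onz(D,*A,.07);b=onz(D,*B,.07);print(f,np.round((a+b)/2,4),"sep",round(1e3*np.linalg.norm(a-b),2))
E
```

```text
22.25 [ 0.5769 -0.089   0.1087] x [-0.002 -0.008 -1.   ] yaw_y 77.9 F [1.7 2.1 2.6] M [ 0.51 -0.47 -0.1 ] g 0.498
[(295.7, 80.4, 186), (345.7, 79.6, 176), (378.1, 106.7, 196), (262.1, 108.2, 221), (320.0, 168.6, 1356), (309.8, 205.4, 283), (321.3, 240.3, 1246), (252.1, 280.8, 1923), (389.6, 280.8, 1880)]
w16 [ 0.5038 -0.0732  0.07  ] sep 60.26
w17 [ 0.5037 -0.0732  0.07  ] sep 60.22
```

>>> send_rows --increments '[{"dp": [0, 0, 0], "roll": 0, "fingers": 1}, {"dp": [0, 0, 0], "roll": 0, "fingers": 1}, {"dp": [-22, 0, -5], "roll": 0, "fingers": 1}, {"dp": [-22, 0, -35], "roll": 0, "fingers": 1}, {"dp": [-18, 0, -61], "roll": 0, "fingers": 1}, {"dp": [-6, 0, -61], "roll": 0, "fingers": 1}, {"dp": [3.5, 0, -61], "roll": 0, "fingers": 1}, {"dp": [3.5, 0, -61], "roll": 0, "fingers": 1}, {"dp": [3.5, 0, -61], "roll": 0, "fingers": 0}, {"dp": [3.5, 0, -61], "roll": 0, "fingers": 0}, {"dp": [3.5, 0, -61], "roll": 0, "fingers": 0}, {"dp": [3.5, 0, -61], "roll": 0, "fingers": 0}]'

```text
time: 23.3
eef_pos: [0.5167, -0.0764, 0.1054]
orientation: [0.702, 0.072, 0.704, -0.078]
wrist_force: [-1.7, 1.0, 7.1]
grip_width: 0.48
```

```bash
python3 st.py
python3 - <<'E'
from h import *
d=grab("wrist","pics/w19.png");print(dark(d))
E
```

```text
23.3 [ 0.5167 -0.0764  0.1054] x [-0.004 -0.008 -1.   ] yaw_y 77.9 F [-1.7  1.   7.1] M [-0.04  0.4  -0.04] g 0.48
[(298.0, 170.5, 163), (344.6, 170.2, 139), (268.0, 221.4, 170), (374.0, 220.6, 171), (253.1, 280.6, 1967), (388.4, 280.2, 1928), (320.9, 285.5, 964)]
```

>>> send_rows --increments '[{"dp": [-7, 0, 4], "roll": 0, "fingers": 0}, {"dp": [-2, 0, 2.5], "roll": 0, "fingers": 0}, {"dp": [-8, 0, 5], "roll": 0, "fingers": 0}, {"dp": [-3.5, 0, 4], "roll": 0, "fingers": 0}, {"dp": [-10, 0, 7], "roll": 0, "fingers": 0}, {"dp": [-5, 0, 5.5], "roll": 0, "fingers": 0}, {"dp": [-11, 0, 8], "roll": 0, "fingers": 0}, {"dp": [-6, 0, 6.5], "roll": 0, "fingers": 0}, {"dp": [-6, 0, 6.5], "roll": 0, "fingers": 0}]'

```text
time: 24.1
eef_pos: [0.5219, -0.0772, 0.1114]
orientation: [0.701, 0.072, 0.705, -0.078]
wrist_force: [-6.9, 1.6, 2.9]
grip_width: 0.471
```

```bash
python3 st.py
python3 - <<'E'
from h import *
d=grab("wrist","pics/w20.png");print(dark(d))
for f,A,B in(("w19",(268,221.4),(374,220.6)),):
    D=load(f"pics/{f}.png");a=onz(D,*A,.07);b=onz(D,*B,.07);print(f,np.round((a+b)/2,4),"sep",round(1e3*np.linalg.norm(a-b),2))
l=[c for c in dark(d) if 100<c[2]<260]
l.sort(key=lambda c:-c[1]);a=onz(d,*l[0][:2],.07);b=onz(d,*l[1][:2],.07);print(np.round((a+b)/2,4),"sep",round(1e3*np.linalg.norm(a-b),2))
E
```

```text
24.1 [ 0.5219 -0.0772  0.1114] x [-0.006 -0.007 -1.   ] yaw_y 77.9 F [-6.9  1.6  2.9] M [ 0.25  1.63 -0.04] g 0.471
[(298.2, 157.5, 148), (344.3, 157.0, 133), (269.1, 203.4, 166), (373.2, 203.0, 153), (253.6, 280.5, 2000), (387.8, 280.3, 1938), (321.0, 285.2, 884)]
w19 [ 0.5038 -0.0734  0.07  ] sep 60.16
[ 0.5004 -0.0723  0.07  ] sep 60.23
```

>>> send_rows --increments '[{"dp": [0, 0, 0], "roll": 0, "fingers": 1}, {"dp": [0, 0, 0], "roll": 0, "fingers": 1}, {"dp": [-22, 0, 5], "roll": 0, "fingers": 1}, {"dp": [-22, 0, 35], "roll": 0, "fingers": 1}, {"dp": [-18, 0, 60], "roll": 0, "fingers": 1}, {"dp": [-6, 0, 60], "roll": 0, "fingers": 1}, {"dp": [3.5, 0, 60], "roll": 0, "fingers": 1}, {"dp": [3.5, 0, 60], "roll": 0, "fingers": 1}, {"dp": [3.5, 0, 60], "roll": 0, "fingers": 0}, {"dp": [3.5, 0, 60], "roll": 0, "fingers": 0}, {"dp": [3.5, 0, 60], "roll": 0, "fingers": 0}, {"dp": [3.5, 0, 60], "roll": 0, "fingers": 0}]'

```text
time: 25.15
eef_pos: [0.5818, -0.0897, 0.1083]
orientation: [0.703, 0.072, 0.704, -0.077]
wrist_force: [-1.8, -0.6, 6.4]
grip_width: 0.481
```

```bash
cat > ck.py <<'E'
from h import *
import sys
d=grab("wrist",f"pics/{sys.argv[1]}.png");D=dark(d,(200,0,440,300))
l=sorted([c for c in D if 100<c[2]<260 and not 300<c[0]<340],key=lambda c:-c[1]);a=onz(d,*l[0][:2],.07);b=onz(d,*l[1][:2],.07);print("pump holes",np.round((a+b)/2,4),"sep",round(1e3*np.linalg.norm(a-b),2),"block",[c for c in D if 315<c[0]<325])
E
python3 st.py; python3 ck.py w21
```

```text
25.15 [ 0.5818 -0.0897  0.1083] x [-0.002 -0.007 -1.   ] yaw_y 77.9 F [-1.8 -0.6  6.4] M [0.16 0.39 0.02] g 0.481
pump holes [ 0.5    -0.0723  0.07  ] sep 60.29 block [(322.1, 111.8, 232), (320.1, 170.8, 1392), (321.0, 237.4, 1064)]
```

>>> send_rows --increments '[{"dp": [-7, 0, -3], "roll": 0, "fingers": 0}, {"dp": [-2, 0, -2], "roll": 0, "fingers": 0}, {"dp": [-8, 0, -4], "roll": 0, "fingers": 0}, {"dp": [-3.5, 0, -3.5], "roll": 0, "fingers": 0}, {"dp": [-10, 0, -6], "roll": 0, "fingers": 0}, {"dp": [-5, 0, -5], "roll": 0, "fingers": 0}, {"dp": [-11, 0, -7], "roll": 0, "fingers": 0}, {"dp": [-6, 0, -6], "roll": 0, "fingers": 0}, {"dp": [-6, 0, -6], "roll": 0, "fingers": 0}]'

```text
time: 25.95
eef_pos: [0.5754, -0.0889, 0.1128]
orientation: [0.702, 0.072, 0.704, -0.078]
wrist_force: [0.1, -0.1, 0.4]
grip_width: 0.001
```

```bash
python3 st.py; python3 ck.py w22
```

```text
25.95 [ 0.5754 -0.0889  0.1128] x [-0.004 -0.008 -1.   ] yaw_y 77.9 F [ 0.1 -0.1  0.4] M [ 0.01  0.07 -0.02] g 0.001
pump holes [ 0.5468 -0.089   0.07  ] sep 113.52 block [(320.2, 278.8, 4933)]
```

>>> send_rows --increments '[{"dp": [-10, 0, 3], "roll": 0, "fingers": 1}, {"dp": [-10, 0, 3], "roll": 0, "fingers": 1}, {"dp": [-10, 0, 3], "roll": 0, "fingers": 1}, {"dp": [-10, 0, 3], "roll": 0, "fingers": 1}]'

```text
time: 26.33
eef_pos: [0.5788, -0.0893, 0.1237]
orientation: [0.702, 0.072, 0.704, -0.078]
wrist_force: [0.3, 0.6, -0.3]
grip_width: 0.563
```

```bash
python3 st.py; python3 ck.py w23
python3 - <<'E'
from h import *
d=load("pics/w23.png");cv2.imwrite("pics/c8.png",cv2.resize(cv2.cvtColor(d["pixels"][60:300,200:440],cv2.COLOR_RGB2BGR),(600,600),interpolation=2))
E
```

```text
26.33 [ 0.5788 -0.0893  0.1237] x [-0.003 -0.008 -1.   ] yaw_y 77.9 F [ 0.3  0.6 -0.3] M [ 0.03 -0.04 -0.06] g 0.563
pump holes [ 0.5546 -0.0601  0.07  ] sep 96.29 block []
```

View pics/c8.png

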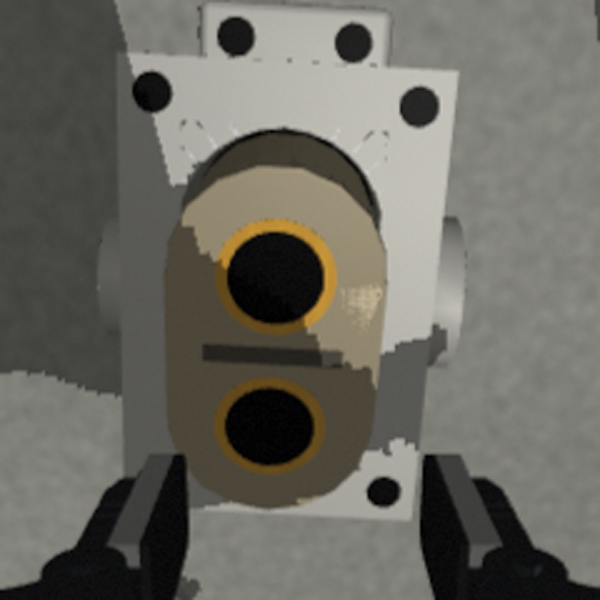

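Run:
```python
from h import *
d=load("pics/w23.png");P=lambda x,y:(200+x/2.5-.3,60+y/2.5-.3)
a,b,c=[onz(d,*P(*q),.07) for q in((152,91),(419,106),(384,491))]
ctr=(a+c)/2;v=b-a;print("pump",np.round(ctr,4),"yaw",np.degrees(np.arctan2(v[1],v[0]))-90,"sep",np.linalg.norm(a-b),np.linalg.norm(c-b))
yaw=np.arctan2(v[1],v[0])-np.pi/2;ax=np.array([np.cos(yaw),np.sin(yaw)])
print("yaw2",np.degrees(np.arctan2(*(c-b)[[1,0]])))
for z1 in (.09,.095,.1):
  for z2 in(.09,.094,.098,.102):
    h1=onz(d,*P(275,278),z1);h2=onz(d,*P(269,426),z2);print(z1,z2,round(1e3*np.linalg.norm(h1-h2),1),"x rel",np.round(1e3*(h1-ctr)[:2]@ax,1),np.round(1e3*(h2-ctr)[:2]@ax,1))
```

```text
pump [ 0.5467 -0.0888  0.07  ] yaw -15.229139420451645 sep 0.060138736953269455 0.09619031787756042
yaw2 -15.09488527221433
0.09 0.09 34.1 x rel -11.1 23.1
0.09 0.094 32.7 x rel -11.1 21.4
0.09 0.098 31.8 x rel -11.1 19.7
0.09 0.102 31.5 x rel -11.1 18.0
0.095 0.09 35.5 x rel -12.1 23.1
0.095 0.094 33.5 x rel -12.1 21.4
0.095 0.098 31.9 x rel -12.1 19.7
0.095 0.102 30.9 x rel -12.1 18.0
0.1 0.09 37.5 x rel -13.1 23.1
0.1 0.094 35.0 x rel -13.1 21.4
0.1 0.098 32.9 x rel -13.1 19.7
0.1 0.102 31.2 x rel -13.1 18.0
```

```bash
python3 st.py .5776 -.0972 .106
```

```text
26.38 [ 0.5786 -0.0893  0.1235] x [-0.004 -0.008 -1.   ] yaw_y 77.9 F [-0.1  0.3 -0.8] M [-0.03 -0.05 -0.04] g 0.652
dp [17.5 -7.8  0.8]
```

>>> send_rows --grip_force 50 --increments '[{"dp": [0, -4, 0], "roll": 1.5, "fingers": 1}, {"dp": [0, -8, 1], "roll": 3, "fingers": 1}, {"dp": [5, -8, 1], "roll": 3, "fingers": 1}, {"dp": [13, -8, 1], "roll": 3, "fingers": 1}, {"dp": [17.5, -8, 1], "roll": 3, "fingers": 1}, {"dp": [17.5, -8, 1], "roll": 3, "fingers": 1}, {"dp": [17.5, -8, 1], "roll": 3, "fingers": 0}, {"dp": [17.5, -8, 1], "roll": 3, "fingers": 0}, {"dp": [17.5, -8, 1], "roll": 3, "fingers": 0}, {"dp": [17.5, -8, 1], "roll": 3, "fingers": 0}]'

```text
time: 27.22
eef_pos: [0.5782, -0.0978, 0.1065]
orientation: [0.7, 0.09, 0.702, -0.096]
wrist_force: [-1.1, -0.0, 4.5]
grip_width: 0.479
```

```bash
python3 st.py; python3 ck.py w24
```

```text
27.22 [ 0.5782 -0.0978  0.1065] x [-0.003 -0.008 -1.   ] yaw_y 74.9 F [-1.1 -0.   4.5] M [0.08 0.15 0.01] g 0.479
pump holes [ 0.5002 -0.0764  0.07  ] sep 60.11 block [(319.6, 118.1, 179), (321.2, 175.9, 1367), (321.3, 241.2, 1048)]
```

>>> send_rows --increments '[{"dp": [-7, 0, -3], "roll": 0, "fingers": 0}, {"dp": [-2, 0, -2], "roll": 0, "fingers": 0}, {"dp": [-8, 0, -4], "roll": 0, "fingers": 0}, {"dp": [-3, 0, -3.5], "roll": 0, "fingers": 0}, {"dp": [-3, 0, -3.5], "roll": 0, "fingers": 0}]'

```text
time: 27.68
eef_pos: [0.575, -0.0966, 0.1097]
orientation: [0.7, 0.09, 0.701, -0.096]
wrist_force: [-2.0, 0.9, 12.3]
grip_width: -0.002
```

```bash
python3 st.py; python3 ck.py w25
```

```text
27.68 [ 0.575  -0.0966  0.1097] x [-0.002 -0.008 -1.   ] yaw_y 74.9 F [-2.   0.9 12.3] M [0.16 0.45 0.02] g -0.002
pump holes [ 0.5933 -0.1016  0.07  ] sep 60.07 block [(319.7, 182.0, 1269), (321.2, 279.7, 4743)]
```

>>> send_rows --grip_force 60 --increments '[{"dp": [-6, 0, -2], "roll": 0, "fingers": 1}, {"dp": [-6, 0, -2], "roll": 0, "fingers": 1}, {"dp": [-6, 0, -2], "roll": 0, "fingers": 1}, {"dp": [-6, 0, -2], "roll": 0, "fingers": 1}, {"dp": [2, 0, -2], "roll": 0, "fingers": 1}, {"dp": [6.5, 0, -2], "roll": 0, "fingers": 1}, {"dp": [6.5, 0, -2], "roll": 0, "fingers": 0}, {"dp": [6.5, 0, -2], "roll": 0, "fingers": 0}, {"dp": [6.5, 0, -2], "roll": 0, "fingers": 0}, {"dp": [6.5, 0, -2], "roll": 0, "fingers": 0}]'

```text
time: 28.57
eef_pos: [0.5721, -0.0964, 0.1025]
orientation: [0.7, 0.09, 0.702, -0.096]
wrist_force: [-2.4, -1.0, 1.8]
grip_width: 0.51
```

```bash
python3 st.py; python3 ck.py w26
```

```text
28.57 [ 0.5721 -0.0964  0.1025] x [-0.005 -0.008 -1.   ] yaw_y 74.9 F [-2.4 -1.   1.8] M [-0.2   0.45  0.  ] g 0.51
pump holes [ 0.5003 -0.0765  0.07  ] sep 60.19 block [(320.9, 191.7, 1367), (319.3, 225.5, 357), (321.3, 255.8, 1035)]
```

>>> send_rows --increments '[{"dp": [-6, 0, -3], "roll": 0, "fingers": 0}, {"dp": [-2, 0, -2], "roll": 0, "fingers": 0}, {"dp": [-2, 0, -2], "roll": 0, "fingers": 0}]'

```text
time: 28.87
eef_pos: [0.5707, -0.0958, 0.1047]
orientation: [0.7, 0.09, 0.702, -0.096]
wrist_force: [-0.8, -1.3, -0.5]
grip_width: 0.505
```

```bash
python3 st.py; python3 ck.py w27
```

```text
28.87 [ 0.5707 -0.0958  0.1047] x [-0.003 -0.008 -1.   ] yaw_y 74.9 F [-0.8 -1.3 -0.5] M [-0.39  0.28  0.03] g 0.505
pump holes [ 0.5003 -0.0763  0.07  ] sep 60.18 block [(320.9, 190.3, 1362), (318.6, 224.7, 338), (321.2, 255.7, 1066)]
```

>>> send_rows --increments '[{"dp": [-6, 0, -3], "roll": 0, "fingers": 0}, {"dp": [-2, 0, -2], "roll": 0, "fingers": 0}, {"dp": [-7.5, 0, -4], "roll": 0, "fingers": 0}, {"dp": [-3.5, 0, -3.5], "roll": 0, "fingers": 0}, {"dp": [-3.5, 0, -3.5], "roll": 0, "fingers": 0}]'

```text
time: 29.33
eef_pos: [0.5677, -0.0944, 0.1084]
orientation: [0.7, 0.09, 0.702, -0.096]
wrist_force: [0.7, -0.1, -4.7]
grip_width: 0.504
```

```bash
python3 st.py; python3 ck.py w28
```

```text
29.33 [ 0.5677 -0.0944  0.1084] x [-0.003 -0.008 -1.   ] yaw_y 74.9 F [ 0.7 -0.1 -4.7] M [-0.16 -0.15  0.02] g 0.504
pump holes [ 0.4997 -0.0756  0.07  ] sep 60.11 block [(320.8, 188.4, 1340), (317.9, 223.3, 373), (321.2, 255.5, 1108)]
```

>>> send_rows --increments '[{"dp": [0, 0, 0], "roll": 0, "fingers": 1}, {"dp": [0, 0, 0], "roll": 0, "fingers": 1}, {"dp": [-22, 0, -5], "roll": 0, "fingers": 1}, {"dp": [-22, 0, -35], "roll": 0, "fingers": 1}, {"dp": [-18, 0, -56], "roll": 0, "fingers": 1}, {"dp": [-8, 0, -56], "roll": 0, "fingers": 1}, {"dp": [-0.5, 0, -56], "roll": 0, "fingers": 1}, {"dp": [-0.5, 0, -56], "roll": 0, "fingers": 1}, {"dp": [-0.5, 0, -56], "roll": 0, "fingers": 0}, {"dp": [-0.5, 0, -56], "roll": 0, "fingers": 0}, {"dp": [-0.5, 0, -56], "roll": 0, "fingers": 0}, {"dp": [-0.5, 0, -56], "roll": 0, "fingers": 0}]'

```text
time: 30.38
eef_pos: [0.5136, -0.0799, 0.1089]
orientation: [0.7, 0.09, 0.702, -0.096]
wrist_force: [-5.5, 3.2, 13.0]
grip_width: 0.453
```

```bash
python3 st.py; python3 ck.py w29
```

```text
30.38 [ 0.5136 -0.0799  0.1089] x [-0.004 -0.008 -1.   ] yaw_y 74.9 F [-5.5  3.2 13. ] M [ 0.59  1.13 -0.01] g 0.453
pump holes [ 0.5    -0.0755  0.07  ] sep 60.25 block [(320.9, 288.8, 760)]
```

>>> send_rows --increments '[{"dp": [-6, 0, 3], "roll": 0, "fingers": 0}, {"dp": [-2, 0, 2], "roll": 0, "fingers": 0}, {"dp": [-7.5, 0, 4], "roll": 0, "fingers": 0}, {"dp": [-3.5, 0, 3.5], "roll": 0, "fingers": 0}, {"dp": [-3.5, 0, 3.5], "roll": 0, "fingers": 0}]'

```text
time: 30.85
eef_pos: [0.5154, -0.0806, 0.1125]
orientation: [0.699, 0.09, 0.703, -0.096]
wrist_force: [-5.9, 1.3, 7.7]
grip_width: 0.43
```

```bash
python3 st.py; python3 ck.py w30
```

```text
30.85 [ 0.5154 -0.0806  0.1125] x [-0.006 -0.007 -1.   ] yaw_y 74.9 F [-5.9  1.3  7.7] M [0.36 1.36 0.01] g 0.43
pump holes [ 0.496 -0.075  0.07 ] sep 60.18 block [(320.9, 288.5, 756)]
```

>>> send_rows --increments '[{"dp": [0, 0, 0], "roll": 0, "fingers": 0.8}, {"dp": [0.5, 0, 5], "roll": 0, "fingers": 0.8}, {"dp": [1, 0, 8], "roll": 0, "fingers": 0.8}, {"dp": [1, 0, 8], "roll": 0, "fingers": 0}, {"dp": [1, 0, 8], "roll": 0, "fingers": 0}, {"dp": [1, 0, 8], "roll": 0, "fingers": 0}]'

```text
time: 31.4
eef_pos: [0.5245, -0.0831, 0.1114]
orientation: [0.7, 0.09, 0.702, -0.096]
wrist_force: [-0.3, -0.7, 4.9]
grip_width: 0.5
```

```bash
python3 st.py; python3 ck.py w31
```

```text
31.4 [ 0.5245 -0.0831  0.1114] x [-0.004 -0.008 -1.   ] yaw_y 74.9 F [-0.3 -0.7  4.9] M [-0.1  0.2  0. ] g 0.5
pump holes [ 0.4959 -0.075   0.07  ] sep 60.01 block [(321.0, 274.1, 927)]
```

>>> send_rows --increments '[{"dp": [-6, 0, 3], "roll": 0, "fingers": 0}, {"dp": [-2, 0, 2], "roll": 0, "fingers": 0}, {"dp": [-7.5, 0, 4], "roll": 0, "fingers": 0}, {"dp": [-3.5, 0, 3.5], "roll": 0, "fingers": 0}, {"dp": [-3.5, 0, 3.5], "roll": 0, "fingers": 0}]'

```text
time: 31.87
eef_pos: [0.5264, -0.0837, 0.1142]
orientation: [0.699, 0.09, 0.703, -0.096]
wrist_force: [-5.6, 0.5, -3.4]
grip_width: 0.494
```

```bash
python3 st.py; python3 ck.py w32
```

```text
31.87 [ 0.5264 -0.0837  0.1142] x [-0.007 -0.007 -1.   ] yaw_y 74.9 F [-5.6  0.5 -3.4] M [ 0.26  1.24 -0.03] g 0.494
pump holes [ 0.496 -0.075  0.07 ] sep 60.04 block [(321.0, 274.0, 889)]
```

>>> send_rows --increments '[{"dp": [1, 0, -1], "roll": 0, "fingers": 1}, {"dp": [1, 0, -1], "roll": 0, "fingers": 1}, {"dp": [-15, 0, 5], "roll": 0, "fingers": 1}, {"dp": [-45, 0, 20], "roll": 0, "fingers": 1}, {"dp": [-75, 0, 32], "roll": 0, "fingers": 1}, {"dp": [-85, 0, 32], "roll": 0, "fingers": 1}, {"dp": [-85, 0, 32], "roll": 0, "fingers": 1}]'

```text
time: 32.5
eef_pos: [0.562, -0.092, 0.2034]
orientation: [0.703, 0.09, 0.699, -0.096]
wrist_force: [1.6, 0.0, -0.7]
grip_width: 1.003
```

```bash
python3 st.py
python3 - <<'E'
from h import *
d=grab("wrist","pics/w33.png");s=grab("scene","pics/scene33.png")
print(dark(d,(230,60,420,260)))
a=cv2.resize(cv2.cvtColor(d["pixels"][90:260,240:400],cv2.COLOR_RGB2BGR),(480,510),interpolation=2)
b=cv2.resize(cv2.cvtColor(s["pixels"][220:290,260:350],cv2.COLOR_RGB2BGR),(320,249),interpolation=2)
o=np.zeros((510,800,3),np.uint8);o[:,:480]=a;o[:249,480:]=b;cv2.imwrite("pics/c9.png",o)
E
```

```text
32.5 [ 0.562  -0.092   0.2034] x [ 0.004 -0.008 -1.   ] yaw_y 74.9 F [ 1.6  0.  -0.7] M [ 0.01  0.06 -0.03] g 1.003
[(417.5, 72.5, 110), (303.8, 94.6, 80), (338.2, 94.5, 73), (284.2, 115.3, 75), (357.0, 115.1, 67), (299.4, 137.7, 45), (320.2, 169.0, 477), (320.4, 189.0, 188), (320.4, 207.7, 385), (288.2, 223.8, 53), (353.5, 223.7, 51), (415.1, 255.4, 72)]
```

View pics/c9.png

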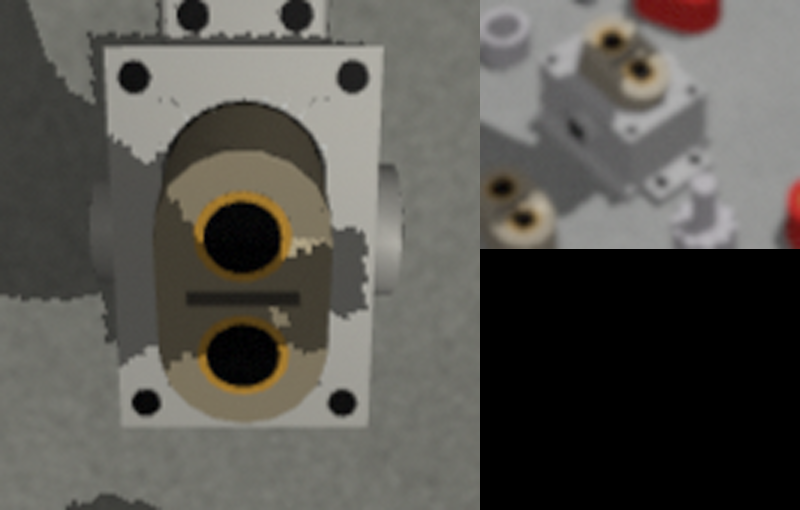

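Run:
```python
from h import *
d=load("pics/w33.png");T=d["world_from_camera"]
def pt(u,v,w): 
    Z=d["fx"]*.046/w;c=np.array([(u-d["cx"])/d["fx"]*Z,(v-d["cy"])/d["fy"]*Z,Z]);return T[:3,:3]@c+T[:3,3]
a=pt(320.2,169,58.7);b=pt(320.4,207.7,56);print(np.round(a,4),np.round(b,4),1e3*np.linalg.norm(a-b))
c=[onz(d,*q,.07) for q in((284.2,115.3),(357,115.1),(288.2,223.8),(353.5,223.7))];m=np.mean(c,0);ax=c[2]+c[3]-c[0]-c[1];ax/=np.linalg.norm(ax);print("pump",np.round(m,4),np.degrees(np.arctan2(ax[1],ax[0])))
for z1 in(.098,.101,.104,.107):
  # solve z2 for sep 35.2
  from scipy.optimize import brentq
  p1=onz(d,320.2,169,z1)
  f=lambda z:np.linalg.norm(p1-onz(d,320.4,207.7,z))-.0352
  zs=np.linspace(.07,.115,400);v=[f(z) for z in zs]
  for i in range(399):
    if v[i]*v[i+1]<0:
      z2=brentq(f,zs[i],zs[i+1]);p2=onz(d,320.4,207.7,z2);n=(p1+p2)/2;th=np.arcsin((z1-z2)/.0352)
      under=n-.042*np.array([np.sin(th)*ax[0],np.sin(th)*ax[1],np.cos(th)])
      print(z1,round(z2,4),"lean",round(np.degrees(th),1),"top rel",np.round(1e3*(n-m)@ax,1),"under rel",np.round(1e3*(under-m)@ax,1),"depth",round(1e3*(.07-under[2]),1))
```

```text
[ 0.5345 -0.0856  0.0953] [ 0.566  -0.094   0.0935] 32.68536569547821
pump [ 0.5424 -0.0876  0.07  ] -15.080227801799726
0.098 0.0902 lean 12.8 top rel 8.4 under rel -0.9 depth 16.9
0.101 0.0925 lean 14.0 top rel 7.7 under rel -2.4 depth 14.0
0.104 0.0948 lean 15.2 top rel 7.0 under rel -3.9 depth 11.1
0.107 0.0971 lean 16.3 top rel 6.3 under rel -5.4 depth 8.2
```

Run:
```python
from h import *
d=load("pics/w1.png")
D=dark(d,(165,120,380,250));print(D)
sp=[c for c in D if c[0]<210 and c[2]>100];bl=[c for c in D if 310<c[0]<335 and c[2]>100]
print("spare sep",1e3*np.linalg.norm(onz(d,*sp[0][:2],.042)-onz(d,*sp[-1][:2],.042)))
for z in(.093,.095,.097,.099): print(z,1e3*np.linalg.norm(onz(d,*bl[0][:2],z)-onz(d,*bl[-1][:2],z)))
d=load("pics/w16.png");D=dark(d,(60,130,380,260));print(D)
sp=[c for c in D if c[0]<150 and c[2]>300];print("spare16",[1e3*np.linalg.norm(onz(d,*sp[0][:2],.042)-onz(d,*sp[-1][:2],.042))])
```

```text
[(289.1, 139.8, 61), (354.5, 140.5, 52), (218.8, 166.6, 334), (303.5, 157.6, 44), (195.0, 177.1, 283), (321.8, 179.6, 411), (196.8, 193.4, 60), (191.3, 208.1, 236), (321.1, 218.0, 328), (291.1, 236.2, 42), (350.4, 237.0, 43)]
spare sep 35.182967558627645
0.093 35.81673062085929
0.095 35.537421978262756
0.097 35.258113335666344
0.099 34.97880469307003
[(113.1, 167.4, 783), (320.1, 173.2, 1463), (161.4, 196.3, 800), (174.8, 171.7, 57), (118.5, 194.8, 175), (112.6, 218.6, 649), (311.2, 210.0, 316), (321.2, 242.6, 1155), (368.7, 252.9, 116), (274.1, 253.0, 118), (253.3, 255.4, 83)]
spare16 [np.float64(35.1113231718609)]
```

```bash
python3 st.py .5714 -.0954 .0985
```

```text
32.6 [ 0.5591 -0.0915  0.1998] x [-0.002 -0.008 -1.   ] yaw_y 74.9 F [ 0.   0.6 -0.9] M [0.02 0.   0.03] g 1.0
dp [101.3   0.2  12.9]
```

>>> send_rows --increments '[{"dp": [35, 0, 13], "roll": 0, "fingers": 1}, {"dp": [70, 0, 13], "roll": 0, "fingers": 1}, {"dp": [94, 0, 13], "roll": 0, "fingers": 1}, {"dp": [101, 0, 13], "roll": 0, "fingers": 1}, {"dp": [101, 0, 13], "roll": 0, "fingers": 1}, {"dp": [101, 0, 13], "roll": 0, "fingers": 0}, {"dp": [101, 0, 13], "roll": 0, "fingers": 0}, {"dp": [101, 0, 13], "roll": 0, "fingers": 0}, {"dp": [101, 0, 13], "roll": 0, "fingers": 0}]'

```text
time: 33.35
eef_pos: [0.572, -0.096, 0.1003]
orientation: [0.701, 0.09, 0.701, -0.096]
wrist_force: [-0.2, 0.4, 3.3]
grip_width: 0.516
```

```bash
python3 st.py; python3 ck.py w34
```

```text
33.35 [ 0.572  -0.096   0.1003] x [-0.001 -0.008 -1.   ] yaw_y 74.9 F [-0.2  0.4  3.3] M [ 0.05  0.16 -0.03] g 0.516
pump holes [ 0.4959 -0.0749  0.07  ] sep 60.1 block [(320.5, 118.7, 104), (320.7, 192.6, 1493), (321.2, 256.7, 1052)]
```

>>> send_rows --increments '[{"dp": [-6, 0, -3], "roll": 0, "fingers": 0}, {"dp": [-2, 0, -2], "roll": 0, "fingers": 0}, {"dp": [-7.5, 0, -4.5], "roll": 0, "fingers": 0}, {"dp": [-3.5, 0, -3.5], "roll": 0, "fingers": 0}, {"dp": [-9, 0, -6], "roll": 0, "fingers": 0}, {"dp": [-5, 0, -5], "roll": 0, "fingers": 0}, {"dp": [-5, 0, -5], "roll": 0, "fingers": 0}]'

```text
time: 33.98
eef_pos: [0.5665, -0.0943, 0.104]
orientation: [0.7, 0.09, 0.702, -0.096]
wrist_force: [-0.4, -0.8, 1.5]
grip_width: 0.512
```

```bash
python3 st.py; python3 ck.py w35
```

```text
33.98 [ 0.5665 -0.0943  0.104 ] x [-0.003 -0.008 -1.   ] yaw_y 74.9 F [-0.4 -0.8  1.5] M [-0.15  0.05 -0.02] g 0.512
pump holes [ 0.4947 -0.0746  0.07  ] sep 60.05 block [(320.6, 189.9, 1482), (321.2, 257.0, 1118)]
```

>>> send_rows --increments '[{"dp": [-6, 0, -3], "roll": 0, "fingers": 0}, {"dp": [-2, 0, -2], "roll": 0, "fingers": 0}, {"dp": [-7.5, 0, -4.5], "roll": 0, "fingers": 0}, {"dp": [-3.5, 0, -3], "roll": 0, "fingers": 0}, {"dp": [-9, 0, -5], "roll": 0, "fingers": 0}, {"dp": [-5, 0, -4], "roll": 0, "fingers": 0}, {"dp": [-11, 0, -6], "roll": 0, "fingers": 0}, {"dp": [-7, 0, -5.5], "roll": 0, "fingers": 0}, {"dp": [-7, 0, -5.5], "roll": 0, "fingers": 0}]'

```text
time: 34.78
eef_pos: [0.5618, -0.0931, 0.1115]
orientation: [0.701, 0.09, 0.701, -0.096]
wrist_force: [-0.4, -1.3, -1.0]
grip_width: 0.509
```

```bash
python3 st.py; python3 ck.py w36
cat > lean.py <<'E'
from h import *
import sys
from scipy.optimize import brentq
f,u1,v1,u2,v2=sys.argv[1],*map(float,sys.argv[2:6]);d=load(f"pics/{f}.png")
for z1 in(.095,.1,.105,.11):
  p1=onz(d,u1,v1,z1);g=lambda z:np.linalg.norm(p1-onz(d,u2,v2,z))-.03515
  zs=np.linspace(.07,.125,300);v=[g(z) for z in zs]
  for i in range(299):
    if v[i]*v[i+1]<0:
      z2=brentq(g,zs[i],zs[i+1]);print(z1,round(z2,4),"lean",round(float(np.degrees(np.arcsin((z1-z2)/.03515))),1),"mid",np.round((p1+onz(d,u2,v2,z2))/2,4))
E
python3 lean.py w35 320.6 189.9 321.2 257
```

```text
34.78 [ 0.5618 -0.0931  0.1115] x [-0.002 -0.008 -1.   ] yaw_y 74.9 F [-0.4 -1.3 -1. ] M [-0.12  0.2   0.05] g 0.509
pump holes [ 0.493  -0.0742  0.07  ] sep 60.1 block [(320.7, 187.8, 1452), (315.1, 224.0, 358), (321.2, 256.8, 1170)]
0.095 0.0932 lean 3.0 mid [ 0.5462 -0.0883  0.0941]
0.095 0.1249 lean -58.4 mid [ 0.5382 -0.086   0.11  ]
0.1 0.0961 lean 6.4 mid [ 0.5449 -0.0879  0.098 ]
0.105 0.0991 lean 9.6 mid [ 0.5434 -0.0875  0.1021]
0.11 0.1024 lean 12.6 mid [ 0.542  -0.087   0.1062]
```

```bash
python3 lean.py w34 320.7 192.6 321.2 256.7; echo; python3 lean.py w36 320.7 187.8 321.2 256.8
```

```text
0.095 0.0895 lean 9.0 mid [ 0.5518 -0.09    0.0922]
0.1 0.0927 lean 11.9 mid [ 0.5503 -0.0895  0.0964]
0.105 0.0961 lean 14.6 mid [ 0.5487 -0.0891  0.1006]
0.11 0.0996 lean 17.2 mid [ 0.5472 -0.0886  0.1048]

0.095 0.099 lean -6.5 mid [ 0.5423 -0.0874  0.097 ]
0.095 0.1215 lean -49.0 mid [ 0.5366 -0.0857  0.1083]
0.1 0.1011 lean -1.8 mid [ 0.5412 -0.087   0.1005]
0.105 0.1036 lean 2.3 mid [ 0.5399 -0.0867  0.1043]
0.11 0.1064 lean 5.9 mid [ 0.5386 -0.0862  0.1082]
```

>>> send_rows --increments '[{"dp": [-6, 0, -3], "roll": 0, "fingers": 0}, {"dp": [-2, 0, -1.5], "roll": 0, "fingers": 0}, {"dp": [-7.5, 0, -4], "roll": 0, "fingers": 0}, {"dp": [-3.5, 0, -2.5], "roll": 0, "fingers": 0}, {"dp": [-9, 0, -5], "roll": 0, "fingers": 0}, {"dp": [-5, 0, -3.5], "roll": 0, "fingers": 0}, {"dp": [-5, 0, -3.5], "roll": 0, "fingers": 0}]'

```text
time: 35.42
eef_pos: [0.5587, -0.0922, 0.1162]
orientation: [0.701, 0.09, 0.701, -0.096]
wrist_force: [2.4, -1.4, 0.6]
grip_width: 0.509
```

```bash
python3 st.py; python3 ck.py w37 | tee o
python3 - <<'E'
import re,os
s=open('o').read();t=eval(s[s.index('block')+5:]);t=[c for c in t if c[2]>600]
os.system("python3 lean.py w37 %f %f %f %f"%(*t[0][:2],*t[1][:2]))
E
```

```text
35.42 [ 0.5587 -0.0922  0.1162] x [-0.002 -0.008 -1.   ] yaw_y 74.9 F [ 2.4 -1.4  0.6] M [-0.2  -0.3   0.02] g 0.509
pump holes [ 0.4914 -0.0736  0.07  ] sep 60.15 block [(321.0, 187.6, 1428), (316.2, 224.1, 372), (321.2, 257.1, 1189)]
0.095 0.1034 lean -13.8 mid [ 0.5399 -0.0865  0.0992]
0.095 0.1185 lean -41.9 mid [ 0.5361 -0.0854  0.1067]
0.1 0.1045 lean -7.3 mid [ 0.539  -0.0863  0.1022]
0.105 0.1065 lean -2.4 mid [ 0.5379 -0.0859  0.1057]
0.11 0.1089 lean 1.7 mid [ 0.5366 -0.0856  0.1095]
```

>>> send_rows --increments '[{"dp": [0, 0, 0], "roll": 0, "fingers": 1}, {"dp": [0, 0, 0], "roll": 0, "fingers": 1}, {"dp": [-20, 0, -5], "roll": 0, "fingers": 1}, {"dp": [-20, 0, -30], "roll": 0, "fingers": 1}, {"dp": [-16, 0, -47], "roll": 0, "fingers": 1}, {"dp": [-5, 0, -47], "roll": 0, "fingers": 1}, {"dp": [2, 0, -47], "roll": 0, "fingers": 1}, {"dp": [2, 0, -47], "roll": 0, "fingers": 1}, {"dp": [2, 0, -47], "roll": 0, "fingers": 0}, {"dp": [2, 0, -47], "roll": 0, "fingers": 0}, {"dp": [2, 0, -47], "roll": 0, "fingers": 0}, {"dp": [2, 0, -47], "roll": 0, "fingers": 0}]'

```text
time: 36.47
eef_pos: [0.5126, -0.0797, 0.1137]
orientation: [0.7, 0.09, 0.702, -0.096]
wrist_force: [2.3, -0.7, -4.7]
grip_width: 0.511
```

```bash
python3 st.py; python3 ck.py w38
```

```text
36.47 [ 0.5126 -0.0797  0.1137] x [-0.003 -0.008 -1.   ] yaw_y 74.9 F [ 2.3 -0.7 -4.7] M [-0.14 -0.47 -0.01] g 0.511
pump holes [ 0.4917 -0.0736  0.07  ] sep 60.23 block [(321.1, 282.0, 1128)]
```

>>> send_rows --increments '[{"dp": [-6, 0, 2], "roll": 0, "fingers": 0}, {"dp": [-2, 0, 1], "roll": 0, "fingers": 0}, {"dp": [-7.5, 0, 3], "roll": 0, "fingers": 0}, {"dp": [-3.5, 0, 2], "roll": 0, "fingers": 0}, {"dp": [-3.5, 0, 2], "roll": 0, "fingers": 0}]'

```text
time: 36.93
eef_pos: [0.5141, -0.0801, 0.1169]
orientation: [0.7, 0.09, 0.702, -0.096]
wrist_force: [-0.7, 0.5, -3.0]
grip_width: 0.513
```

```bash
python3 st.py; python3 ck.py w39
```

```text
36.93 [ 0.5141 -0.0801  0.1169] x [-0.004 -0.008 -1.   ] yaw_y 74.9 F [-0.7  0.5 -3. ] M [ 0.01  0.02 -0.06] g 0.513
pump holes [ 0.4899 -0.0732  0.07  ] sep 60.24 block [(320.8, 213.9, 335), (321.1, 282.1, 1114)]
```

>>> send_rows --increments '[{"dp": [-6, 0, 2], "roll": 0, "fingers": 0}, {"dp": [-2, 0, 1], "roll": 0, "fingers": 0}, {"dp": [-7.5, 0, 3], "roll": 0, "fingers": 0}, {"dp": [-3.5, 0, 2], "roll": 0, "fingers": 0}, {"dp": [-3.5, 0, 2], "roll": 0, "fingers": 0}]'

```text
time: 37.4
eef_pos: [0.5158, -0.0806, 0.1202]
orientation: [0.7, 0.09, 0.702, -0.096]
wrist_force: [-0.4, 0.2, -3.6]
grip_width: 0.509
```

```bash
python3 st.py; python3 ck.py w40
```

```text
37.4 [ 0.5158 -0.0806  0.1202] x [-0.004 -0.008 -1.   ] yaw_y 74.9 F [-0.4  0.2 -3.6] M [0.04 0.09 0.05] g 0.509
pump holes [ 0.4898 -0.0732  0.07  ] sep 60.06 block [(321.3, 211.0, 592), (321.1, 282.2, 1109)]
```

>>> send_rows --increments '[{"dp": [0, 0, 0], "roll": 0, "fingers": 1}, {"dp": [0, 0, 0], "roll": 0, "fingers": 1}, {"dp": [-20, 0, 8], "roll": 0, "fingers": 1}, {"dp": [-50, 0, 25], "roll": 0, "fingers": 1}, {"dp": [-75, 0, 42], "roll": 0, "fingers": 1}, {"dp": [-80, 0, 45], "roll": 0, "fingers": 1}, {"dp": [-80, 0, 45], "roll": 0, "fingers": 1}]'

```text
time: 38.03
eef_pos: [0.5621, -0.0922, 0.2028]
orientation: [0.702, 0.09, 0.7, -0.096]
wrist_force: [-0.5, 0.2, -0.3]
grip_width: 1.001
```

```bash
python3 st.py
python3 - <<'E'
from h import *
import os
d=grab("wrist","pics/w41.png");D=dark(d,(230,60,420,260));print(D)
t=sorted([c for c in D if 312<c[0]<330 and c[2]>300],key=lambda c:c[1])
os.system("python3 lean.py w41 %f %f %f %f"%(*t[0][:2],*t[-1][:2]))
E
```

```text
38.03 [ 0.5621 -0.0922  0.2028] x [ 0.001 -0.008 -1.   ] yaw_y 74.9 F [-0.5  0.2 -0.3] M [0.03 0.02 0.05] g 1.001
0.1 0.1089 lean -14.7 mid [ 0.539  -0.0867  0.1045]
0.1 0.1121 lean -20.1 mid [ 0.5385 -0.0865  0.106 ]
0.105 0.1081 lean -5.1 mid [ 0.5388 -0.0866  0.1066]
0.105 0.1225 lean -29.8 mid [ 0.5366 -0.0859  0.1137]
0.11 0.1101 lean -0.1 mid [ 0.5381 -0.0864  0.11  ]
[(417.7, 72.6, 98), (303.9, 87.9, 84), (339.0, 88.1, 79), (284.1, 107.4, 75), (357.8, 107.3, 72), (321.1, 121.9, 210), (320.4, 154.6, 548), (318.3, 178.6, 143), (320.6, 201.1, 529), (288.0, 217.6, 56), (354.0, 217.8, 53), (415.1, 255.4, 72)]
```

>>> send_rows --grip_force 80 --increments '[{"dp": [30, 0, -15], "roll": 0, "fingers": 1}, {"dp": [65, 0, -25], "roll": 0, "fingers": 1}, {"dp": [90, 0, -25], "roll": 0, "fingers": 1}, {"dp": [98, 0, -25], "roll": 0, "fingers": 1}, {"dp": [98, 0, -25], "roll": 0, "fingers": 1}, {"dp": [98, 0, -25], "roll": 0, "fingers": 0}, {"dp": [98, 0, -25], "roll": 0, "fingers": 0}, {"dp": [98, 0, -25], "roll": 0, "fingers": 0}, {"dp": [98, 0, -25], "roll": 0, "fingers": 0}, {"dp": [98, 0, -25], "roll": 0, "fingers": 0}]'

```text
time: 38.92
eef_pos: [0.5365, -0.0859, 0.1042]
orientation: [0.701, 0.09, 0.701, -0.096]
wrist_force: [-0.7, 0.8, 5.6]
grip_width: 0.52
```

```bash
python3 st.py; python3 ck.py w42
```

```text
38.92 [ 0.5365 -0.0859  0.1042] x [-0.001 -0.008 -1.   ] yaw_y 74.9 F [-0.7  0.8  5.6] M [ 0.33  0.13 -0.05] g 0.52
pump holes [ 0.4897 -0.0732  0.07  ] sep 60.06 block [(317.1, 181.5, 478), (321.3, 250.6, 1533), (320.5, 286.1, 435)]
```

>>> send_rows --increments '[{"dp": [-0.5, 0, 0], "roll": 0, "fingers": 0}, {"dp": [-1, 0, 0], "roll": 0, "fingers": 0}, {"dp": [-1.5, 0, 0], "roll": 0, "fingers": 0}, {"dp": [-2, 0, 0], "roll": 0, "fingers": 0}]'

```text
time: 39.3
eef_pos: [0.5352, -0.086, 0.1046]
orientation: [0.7, 0.09, 0.702, -0.096]
wrist_force: [-0.3, -0.1, -3.8]
grip_width: 0.525
```

```bash
python3 st.py; python3 ck.py w43
```

```text
39.3 [ 0.5352 -0.086   0.1046] x [-0.004 -0.008 -1.   ] yaw_y 74.9 F [-0.3 -0.1 -3.8] M [-0.01 -0.04 -0.05] g 0.525
pump holes [ 0.4897 -0.0731  0.07  ] sep 60.11 block [(319.5, 182.7, 311), (321.2, 250.5, 1529), (320.3, 286.1, 441)]
```

>>> send_rows --increments '[{"dp": [-1, 0, 0], "roll": 0, "fingers": 0}, {"dp": [-2.5, 0, 0], "roll": 0, "fingers": 0}, {"dp": [-4, 0, 0], "roll": 0, "fingers": 0}]'

```text
time: 39.6
eef_pos: [0.5348, -0.0859, 0.1083]
orientation: [0.699, 0.09, 0.702, -0.096]
wrist_force: [-0.1, 0.1, -4.0]
grip_width: 0.525
```

```bash
python3 st.py; python3 ck.py w44
```

```text
39.6 [ 0.5348 -0.0859  0.1083] x [-0.005 -0.008 -1.   ] yaw_y 74.9 F [-0.1  0.1 -4. ] M [ 0.03 -0.04  0.02] g 0.525
pump holes [ 0.4897 -0.0732  0.07  ] sep 60.09 block [(320.1, 181.7, 330), (321.2, 250.6, 1530), (320.5, 286.1, 443)]
```

>>> send_rows --increments '[{"dp": [-2, 0, 0], "roll": 0, "fingers": 0}, {"dp": [-4, 0, 0], "roll": 0, "fingers": 0}, {"dp": [-6, 0, 0], "roll": 0, "fingers": 0}, {"dp": [-8, 0, 0], "roll": 0, "fingers": 0}, {"dp": [-8, 0, 0], "roll": 0, "fingers": 0}, {"dp": [-8, 0, 0], "roll": 0, "fingers": 0}]'

```text
time: 40.15
eef_pos: [0.5354, -0.0859, 0.1167]
orientation: [0.7, 0.09, 0.702, -0.096]
wrist_force: [0.8, 0.7, -4.1]
grip_width: 0.519
```

```bash
python3 st.py; python3 ck.py w45
python3 - <<'E'
from h import *
import os
d=load("pics/w45.png");D=dark(d,(200,0,440,330));print(D)
t=sorted([c for c in D if 312<c[0]<330 and c[2]>1000],key=lambda c:c[1]);print(len(t))
if len(t)>1: os.system("python3 lean.py w45 %f %f %f %f"%(*t[0][:2],*t[-1][:2]))
# lens from top view: white ring
t=grab("top","pics/top9.png");g=cv2.cvtColor(t["pixels"],cv2.COLOR_RGB2GRAY)
# predicted lens px at (.81,-.124,.207)
print("lens pred px",proj(t,(.714+.256*np.cos(np.radians(-68.5)),.1135+.256*np.sin(np.radians(-68.5)),.215)))
cir=cv2.HoughCircles(g[110:230,300:440],cv2.HOUGH_GRADIENT,1,15,param1=80,param2=14,minRadius=13,maxRadius=24)
for c in (cir[0][:4] if cir is not None else []): print(c+[300,110,0],np.round(onz(t,c[0]+300,c[1]+110,.215),3))
E
```

```text
40.15 [ 0.5354 -0.0859  0.1167] x [-0.004 -0.008 -1.   ] yaw_y 74.9 F [ 0.8  0.7 -4.1] M [ 0.01  0.   -0.  ] g 0.519
pump holes [ 0.4897 -0.0732  0.07  ] sep 59.95 block [(320.3, 178.8, 572), (321.2, 250.5, 1531), (320.4, 286.1, 443)]
0.095 0.1058 lean -17.9 mid [ 0.55   -0.0893  0.1004]
0.095 0.125 lean -58.4 mid [ 0.5428 -0.0873  0.11  ]
0.1 0.108 lean -13.1 mid [ 0.548  -0.0888  0.104 ]
0.105 0.1105 lean -9.1 mid [ 0.5458 -0.0881  0.1078]
0.11 0.1134 lean -5.5 mid [ 0.5436 -0.0875  0.1117]
[(298.7, 121.3, 145), (345.1, 121.3, 140), (268.8, 157.9, 179), (373.8, 158.1, 149), (320.3, 178.8, 572), (321.2, 250.5, 1531), (239.0, 301.2, 3601), (402.3, 300.9, 3472), (320.4, 286.1, 443), (320.9, 316.7, 1013)]
2
this script no longer has the robotException ignored in: <_io.TextIOWrapper mode='rw' encoding='UTF-8'>
Traceback (most recent call last):
BrokenPipeError: [Errno 32] Broken pipe
```

```bash
python3 st.py
python3 - <<'E'
from h import *
d=load("pics/w45.png");ax=np.array([.965,-.262,0]);pc=np.array([.4897,-.0732,.07])+.0481*ax
for z in(.116,.119,.122,.125):
    h=onz(d,321.2,250.5,z);print(z,"mid",np.round(h+.0176*ax,4),"rel",np.round(1e3*((h+.0176*ax-pc)@ax),1))
# hole diameter as range check: width of hole1 in px vs earlier level view w1 not needed; use row extent
g=cv2.cvtColor(d["pixels"],cv2.COLOR_RGB2GRAY)<45
n,l,st,c=cv2.connectedComponentsWithStats(g[200:300,290:350].astype(np.uint8));print([st[i].tolist() for i in range(1,n) if st[i][4]>1000])
w=load("pics/w26.png");print("pc",pc)
t=grab("top","pics/top9.png");g=cv2.cvtColor(t["pixels"],cv2.COLOR_RGB2GRAY)
print("lens pred px",np.round(proj(t,(.808,-.1247,.215)),1))
cir=cv2.HoughCircles(g[100:230,290:440],cv2.HOUGH_GRADIENT,1,15,param1=80,param2=12,minRadius=14,maxRadius=24)
for c in (cir[0][:4] if cir is not None else []): print(np.round(c,1)+[290,100,0],np.round(onz(t,c[0]+290,c[1]+100,.215),3))
E
```

```text
40.2 [ 0.5354 -0.0858  0.1166] x [-0.004 -0.008 -1.   ] yaw_y 74.9 F [-0.2 -0.1 -4. ] M [ 0.01 -0.02 -0.04] g 0.521
0.116 mid [ 0.5408 -0.0866  0.116 ] rel 4.8
0.119 mid [ 0.5394 -0.0862  0.119 ] rel 3.3
0.122 mid [ 0.538  -0.0858  0.122 ] rel 1.8
0.125 mid [ 0.5365 -0.0854  0.125 ] rel 0.3
[[9, 30, 46, 42, 1531]]
pc [ 0.5361165 -0.0858022  0.07     ]
lens pred px [357.7 123.9]
[357.5 124.5  14.5] [ 0.806 -0.124  0.215]
[324.5        137.5         23.39999962] [ 0.764 -0.012  0.215]
[364.5        145.5         16.79999924] [ 0.734 -0.145  0.215]
[312.5        122.5         22.29999924] [0.816 0.027 0.215]
```

```bash
python3 -c "
from bench import bot
print(bot.close_job())"
```

```text
the job is handed in; nothing more can be done
None
```

The bearing block is out of the bore and held in the gripper at about 80 N, and the job is handed in at 40 s of the 64 s. No verdict was reported. The pump did not stay strictly where it was.

**What I did**
- **Magnifier:** I gripped the knob and swung the magnifier about 60° to the robot's right. It was left standing there.
- **Rocking:** The rows can't tilt the tool, so I couldn't rock the block by turning the gripper. Instead I gripped one rounded end at a time and lifted it in short quick tugs, alternating ends.

**Last checks**
- **Force:** the wrist force is −4 N, about the block's own weight, so the block hangs free.
- **Block height:** the underside is roughly 11 mm above the mouth. I estimate this to within a few millimetres.
- **Block position and tilt:** it is within about 2 mm of the bore centre, and I put the lean at around 1°. The last tilt fit used a partly hidden hole and did not settle it. I relied on the view before the final grip instead.
- **Lens:** it is about 27 cm from the bore.
- **Pump:** its face holes stayed the same size in the pictures through the later rocks, so it appears to be sitting flat.

**What went wrong or disagreed**
- **Pump lifted early:** in an early sideways trial the pump was off the bench by an estimated 0.5 mm. I carried it back about 12 mm while it hung. Later one end tipped by roughly 1°.
- **Pump shifted:** it ended about 15 mm from its start and turned about 3°. That is within the 40 mm limit.
- **Grip slips:** the gripper slipped off or slid along the block's end a few times, and I had to grip again.
- **Rocking bigger than asked:** one lean measured about 13° instead of 4°, and some swings raised the block more than 2.5 mm.
- **Steps 2–4:** the lean, upright and lean-again steps are inferred from how far each end was lifted. I did not measure them directly.

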